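# Pack the printing blocks and lock the case

### The job

Pack all the hand-printing blocks that stand on the table into the wooden travel case: take the spring clamp off the case's two ears, slide the comb gate fully open by its knob, set each block handle-up and fully down in a well of its own, slide the gate fully shut over the blocks, and clip the spring clamp back over both ears so that the gate stays locked. Leave the thread cone, the hole punch and the black scissors where they are.

Things in the scene. Friction and masses are not known exactly. Their poses are not given: they have to be found in the camera images.
- case: wooden travel case, fixed: 100 (x) x 254 mm (y), walls 34 mm high, open on top; origin: centre of its underside; x points the way the gate opens (away from the robot), y to its left. Four wells along y, 58 mm apart, each 80 (x) x 52 mm (y), floor at 8 mm, 26 mm deep, 6 mm dividers. A fixed ear (upright plate, x -24 to -16 mm, z 2 to 40 mm) sticks out of its right end to y = -167 mm
- well_1 (a point): centre of the floor of well 1 (1 is the rightmost, 4 the leftmost)
- well_2 (a point): centre of the floor of well 2 (1 is the rightmost, 4 the leftmost)
- well_3 (a point): centre of the floor of well 3 (1 is the rightmost, 4 the leftmost)
- well_4 (a point): centre of the floor of well 4 (1 is the rightmost, 4 the leftmost)
- gate (a joint): comb gate, a wooden plate sliding along case x over the wells, z 39 to 46 mm: 0 shut, 0.05 m fully open; 2 N moves it, it stays where left. Spine at the back, tines to the front between 28 mm slots that run along the handles (one slot on each well's middle); the tines pass 3 mm above seated blocks, and a block not fully down stops it. Only fully open does it free the wells from above
- gate_knob (a point): middle of the knob's head, 67 mm above the table: 24 mm diameter, top 76 mm above the table (the gate under it ends at 46 mm: keep the fingertips above that); on the gate's spine at case x = 43 mm when shut, y = 0. The handles of seated blocks end at case x = 22 mm, nearest at y = -29 and 29 mm, so grip it across case y
- ears (a point): point on the case (does not move with the gate), 20 mm above the table: middle of the pair of ears when the gate is shut. Then the case's fixed ear (robot side) and the gate's ear (far side, also 8 mm) lie face to face, 16 mm thick in case x, from z 2 to 40 mm, from the gate's side plate 15 mm to the left of this point to their free end 15 mm to its right
- block_a: hand-printing block of dark wood, 74 (x) x 46 (y) x 28 mm high, with a ridge handle on top along its x: 44 mm long, 16 mm thick (y), 28 to 54 mm above the underside. Origin: centre of the underside, z up. About 0.06 to 0.13 kg. May be absent
- block_b: hand-printing block of dark wood, 74 (x) x 46 (y) x 28 mm high, with a ridge handle on top along its x: 44 mm long, 16 mm thick (y), 28 to 54 mm above the underside. Origin: centre of the underside, z up. About 0.06 to 0.13 kg. May be absent
- block_c: hand-printing block of dark wood, 74 (x) x 46 (y) x 28 mm high, with a ridge handle on top along its x: 44 mm long, 16 mm thick (y), 28 to 54 mm above the underside. Origin: centre of the underside, z up. About 0.06 to 0.13 kg. May be absent
- block_d: hand-printing block of dark wood, 74 (x) x 46 (y) x 28 mm high, with a ridge handle on top along its x: 44 mm long, 16 mm thick (y), 28 to 54 mm above the underside. Origin: centre of the underside, z up. About 0.06 to 0.13 kg. May be absent
- clamp: spring clamp of black plastic like a big clothes peg, lying on its side: 100 mm long, 26 mm high, 0.08 kg. Origin: foot of its upright pivot pin; jaws toward +x, handles toward -x; the frame is that of the first arm (+y side). Pads 18 x 22 mm high, 26 to 44 mm before the pivot; handles end 56 mm behind it. Starts clipped on the ears, lying on the table, handles to the right
- clamp_arm (a joint): angle of the clamp's second arm: 0 jaws closed, 0.36 rad clipped on both ears (pads parallel, 16 mm apart), 0.76 fully squeezed (stop: handles parallel, 28 mm over all; pads 26 mm apart at the back, 34 mm at the tips). A spring closes it: 12 N at the pads when clipped, 18 N on each handle fully squeezed. Handles over all at the grip points: 45 mm clipped, 60 mm closed (70 mm at the ends)
- clamp_grip_1 (a point): outer face of the first arm's handle, 42 mm behind the pivot, 13 mm above the clamp's underside: press here
- clamp_grip_2 (a point): the same on the second arm. Midway between the two is the grip centre; squeeze along the line between them
- clamp_pad_1 (a point): middle of the first arm's jaw pad face, 35 mm before the pivot, 13 mm above the clamp's underside
- clamp_pad_2 (a point): the same on the second arm. Midway between the two is the jaw centre, which lies within 8 mm of the ears' middle when well clipped
- thread_cone: cone of gold thread standing upright, 62 mm diameter, 150 mm tall; origin centre of its foot. Leave alone.
- hole_punch: hole punch pliers with teal handles lying flat in front of the case, 52 x 142 x 16 mm; origin at the middle of the underside. Leave alone.
- black_scissors: black and red scissors lying flat, 66 x 162 x 11 mm; origin at the middle of the underside. Leave alone.

How it is judged:
On the way, in this order (a step that is already met when the one before it is completed fails the run):
1. the spring clamp is taken off the ears while the gate is shut (horizontal distance between each of clamp_pad_1, clamp_pad_2 and ears above 0.03 m and value of joint gate below 0.015 m), for 0.1 s.
2. the gate is slid fully open (value of joint gate above 0.045 m), for 0.1 s.
3. every block that is there sits fully down in a well ((distance between block_a and well_1 below 0.007 m or distance between block_a and well_2 below 0.007 m or distance between block_a and well_3 below 0.007 m or distance between block_a and well_4 below 0.007 m) and angle between each of block_a, block_b, block_c, block_d's own z axis and vertical below 0.1 rad and (distance between block_b and well_1 below 0.007 m or distance between block_b and well_2 below 0.007 m or distance between block_b and well_3 below 0.007 m or distance between block_b and well_4 below 0.007 m) and (distance between block_c and well_1 below 0.007 m or distance between block_c and well_2 below 0.007 m or distance between block_c and well_3 below 0.007 m or distance between block_c and well_4 below 0.007 m) and (distance between block_d and well_1 below 0.007 m or distance between block_d and well_2 below 0.007 m or distance between block_d and well_3 below 0.007 m or distance between block_d and well_4 below 0.007 m)), for 0.2 s.
4. the gate is slid shut over the seated blocks (all of step 3 and value of joint gate below 0.004 m), for 0.2 s.
5. the spring clamp is clipped over both ears (all of step 4 and horizontal distance between each of clamp_pad_1, clamp_pad_2 and ears below 0.02 m and value of joint clamp_arm between 0.28 and 0.44 rad and contact force between clamp and case above 3 N), for 0.2 s.
At the end, for the whole second after the job is handed in: Every block present sits handle-up on a well's floor (origin within 7 mm of the well's point, tilt under 0.1 rad); the gate is within 4 mm of shut; the clamp is at rest pinching both ears (pad points within 20 mm of the ears' point in plan, clamp_arm 0.28 to 0.44 rad, over 3 N) (all of step 5 and linear speed of clamp below 0.02 m/s); the robot touches nothing.
It fails at once if the thread cone is knocked over (angle between thread_cone's own z axis and vertical above 0.5 rad).
It fails at once if the thread cone is shifted by more than 4 cm (distance of thread_cone from where it was at the start of the episode above 0.04 m).
It fails at once if the hole punch is shifted by more than 4 cm (distance of hole_punch from where it was at the start of the episode above 0.04 m).
It fails at once if the black scissors is shifted by more than 4 cm (distance of black_scissors from where it was at the start of the episode above 0.04 m).
Of block_a, block_b, block_c, block_d only 2 to 4 are there at a start; the rules pass over those that are not, and their reading is None.
At some moment in a run one of block_a, block_b, block_c, block_d may be knocked a few centimetres aside while the robot is not near it.
Once in a run the grip may slacken for a moment while it holds something.
It also fails if it takes over 210 s, if anything falls off the work surface, if the arm or the gripper's body presses on something with over 40 N, if the wrist force passes 120 N, or if a joint passes its speed limit or range.

### The arm

A 6-joint arm with a two-finger parallel gripper is mounted at the origin on a cart in front of the work surface, level with it; the furniture and walls round the work are solid. World frame = base frame: x ahead of the robot, y to its left, z up, the work surface at z = 0. Lengths are in m, angles in rad, forces in N, time in s.
With the tool pointing down it reaches from about 0.35 to 0.85 m from the base axis. Payload 8.1 kg.
Tool frame: the origin (TCP) lies midway between the tips of the shut fingers; the grasp point (between the pads) lies 19 mm behind it; z points along the fingers, y is the direction in which the jaws open and shut (so a half turn about z gives the same grasp; the last joint's range is limited). The gripper opens to 85 mm and grips with 20 to 120 N. Pads are 22 mm wide; open, the fingers measure 114 mm over their backs; the gripper's body (76 mm by 85 mm) begins 54 mm behind the grasp point. The pads swing forward as they close: fully open they stand 13 mm farther back than shut.
Start: joints at [-1.26, 0.13, 1.488, -0, 1.523, -0.085], TCP at [0.231, -0.554, 0.231] pointing down, gripper open.
Joint ranges: [-2.96, 2.96], [-0.89, 2.26], [0.02, 2.5], [-1.34, 4.48], [0, 2.73], [-2.66, 2.66]. Speed limits (rad/s): [2.39, 2.39, 2.79, 3.14, 3.14, 3.14].

### API

Orientations are given as a unit quaternion [w, x, y, z].
In Python, from rig import robot gives the robot as it stands.
- The arm moves only by the shell command python3 -m inch 'ROWS'. ROWS is text: rows parted by semicolons, each of 7 numbers parted by spaces: the shift along the tool's x, y, z in m, then the turn, a rotation vector about the tool's x, y, z in rad, then the closure in counts, from 0 (fully open) to 255 (shut). A call has 1 to 12 rows; each row shifts and turns the pose as measured when the row begins, along the tool's axes as they then stand; what a row does not reach is not made up. A row lasts 1/10 s, in which the tool goes at most 50 mm and 8.59 degrees, less where a joint would pass 70% of its speed; a pose out of reach is approached as far as the arm can. A call is refused whole if a number of a shift passes 0.05 or a number of a turn 0.15, either way. A call with a gripper value outside its range is refused whole. The fingers move at their own pace and stop on an object; the grip force is fixed at half the most. Time passes only in rows, so rows that do not move let the fingers close. It gives the time, the measured TCP pose, the force and the opening at its end, in the units of the state.
- robot.observe(): the state, without advancing time (a new reading comes with each control period).
- robot.get_image(name): name is "scene" or "top" or "wrist"; returns a dict with "img" (480x640x3 uint8, red, green, blue), "fx", "fy", "cx", "cy" (pixels), "rvec" (rotation vector, rad) and "tvec" (3), from world to camera coordinates, as OpenCV has them. Camera axes: x right, y down, z forward; pixel columns grow to the right and rows downward; lengths in m; the calibration is good to about 2 mm. A picture is of the moment at which its call begins. There is no depth.
- robot.hand_in(): hands the job in, once; it reports no verdict.
The state is a dict: "time": time; "q": joint angles; "joint_velocities": joint speeds; "joint_torque": joint torques, N m; "ee_pos": TCP position; "ee_rot": TCP orientation; "force": force on the tool from outside, world axes, zero at the start; "torque": the same for the moment, N m; "grip_width": opening from 0.0 (shut) to 1.0 (fully open).
Only numpy, scipy, OpenCV 4.12 (cv2) and the standard library are available. Lean on these libraries where they do the work, as an engineer would, in place of code of your own. Each camera call takes 0.05 s, during which the arm holds its last target. There are 200 camera calls.

## Working session

There is one attempt and no reset: what is moved stays moved. The work goes in short steps, Python scripts to look and compute and a shell command to move; the robot and the scene stay as the last step left them, time stands still between calls to the robot, and variables do not carry over. Pictures are saved under pics/ and viewed, about 12 in all and at most 16, crops included, and the job is handed in when it is done.

```bash
ls; mkdir -p pics
python3 - <<'E'
from rig import robot
import cv2,numpy as np
s=robot.observe();print(s)
for n in("scene","top"):
    d=robot.get_image(n);cv2.imwrite(f"pics/{n}0.png",d["img"][:,:,::-1])
    R=cv2.Rodrigues(np.array(d["rvec"]))[0];print(n,d["fx"],d["fy"],d["cx"],d["cy"],-R.T@np.array(d["tvec"]).ravel(),R.tolist())
E
```

```text
pics
{'time': 0.0, 'q': array([-1.26040658e+00,  1.31170020e-01,  1.48929211e+00, -9.08688509e-06,
        1.52301260e+00, -8.53628266e-02]), 'joint_velocities': array([-0.00087397,  0.00059211,  0.00117931, -0.00064885, -0.00082136,
        0.00085701]), 'joint_torque': array([-2.38978319e-03, -5.69384122e+01, -5.00565612e+01, -6.96910447e-04,
        1.43995770e-02, -5.93143727e-05]), 'ee_pos': array([ 0.23116787, -0.55307223,  0.23023211]), 'ee_rot': array([-9.34578475e-04,  9.80485806e-01,  1.96587635e-01, -1.10165563e-04]), 'force': array([-0.08824323,  0.54359387, -0.31680819]), 'torque': array([0.04850555, 0.04724113, 0.03510214]), 'grip_width': 0.9961533997549697}
scene 602.2644579557405 602.2644579557405 319.0859751848666 241.76660200046834 [0.06052822 0.65630102 0.96830897] [[-0.6996807924425018, -0.7142826096054972, 0.015720760229514352], [-0.5730635995088452, 0.5479363701595755, -0.6093962956683571], [0.42666720005760794, -0.43539187850890226, -0.7927099170084166]]
top 467.32997900307674 467.32997900307674 320.2559700968373 235.13093152297938 [0.44628973 0.17117943 1.08179294] [[0.01655107533968847, -0.9998551182958781, -0.003975465084117634], [-0.9943575547532233, -0.016043142920590503, -0.1048602444705311], [0.10478127318509728, 0.005688583546419955, -0.9944790218033487]]
```

View pics/top0.png

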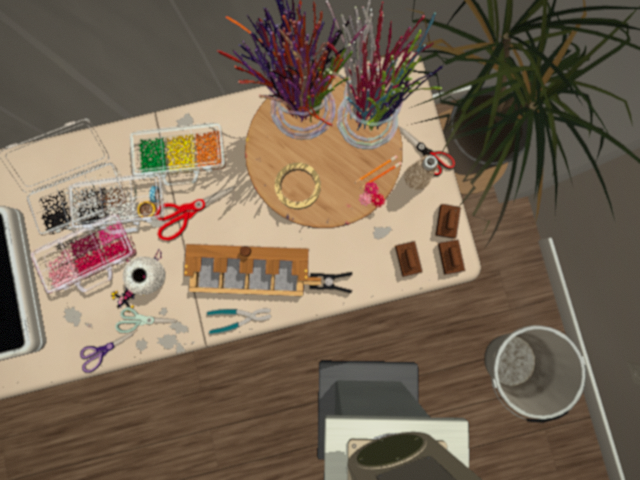

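View pics/scene0.png

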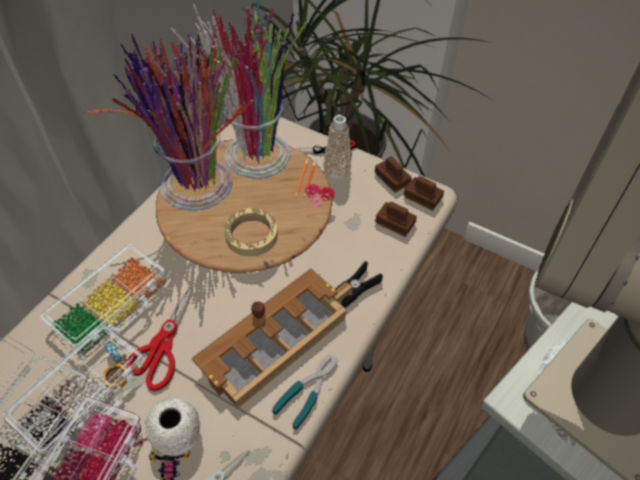

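Top view: case around (247,270), clamp (330,282), three dark blocks at (447,222), (408,258) and (452,257), cone at (418,178). I'll zoom in and measure.

```bash
cat > h.py <<'E'
import numpy as np,cv2
from rig import robot
def cam(n,save=None):
    d=robot.get_image(n);d["R"]=cv2.Rodrigues(np.array(d["rvec"],float))[0];d["t"]=np.array(d["tvec"],float).ravel()
    if save: cv2.imwrite(save,d["img"][:,:,::-1])
    return d
def ray(d,uv,z):
    uv=np.atleast_2d(np.array(uv,float));r=np.c_[(uv[:,0]-d["cx"])/d["fx"],(uv[:,1]-d["cy"])/d["fy"],np.ones(len(uv))]@d["R"]
    c=-d["R"].T@d["t"];return c+r*((z-c[2])/r[:,2])[:,None]
def proj(d,P):
    p=np.atleast_2d(P)@d["R"].T+d["t"];return np.c_[p[:,0]/p[:,2]*d["fx"]+d["cx"],p[:,1]/p[:,2]*d["fy"]+d["cy"]]
def pose():
    from scipy.spatial.transform import Rotation as Ro
    s=robot.observe();w,x,y,z=s["ee_rot"];return s,Ro.from_quat([x,y,z,w]).as_matrix()
def to(p,yaw=None):
    """tool-frame shift to world point p; turn about tool axes so tool points down with tool-y at world angle yaw (mod pi)"""
    from scipy.spatial.transform import Rotation as Ro
    s,R=pose();print("t %.1f"%s["time"],"ee",s["ee_pos"].round(4),"q6 %.2f"%s["q"][5],"F",s["force"].round(1),"w %.3f"%s["grip_width"])
    print("shift tool",(R.T@(np.array(p)-s["ee_pos"])).round(4))
    if yaw is not None:
        for k in(0,np.pi):
            y=np.array([np.cos(yaw+k),np.sin(yaw+k),0]);z=np.array([0,0,-1.]);G=np.c_[np.cross(y,z),y,z]
            print("turn",Ro.from_matrix(R.T@G).as_rotvec().round(3))
E
python3 - <<'E'
from h import *
d=cam("top");im=d["img"]
hsv=cv2.cvtColor(im,cv2.COLOR_RGB2HSV)
roi=im[200:290,380:480]
print(hsv[258,408],hsv[250,405],hsv[222,447],hsv[222,458],hsv[257,452])
a=cv2.resize(im[235:310,175:365],None,fx=4,fy=4,interpolation=cv2.INTER_CUBIC)
b=cv2.resize(im[190:290,380:480],None,fx=3,fy=3,interpolation=cv2.INTER_CUBIC)
c=np.zeros((600,760,3),np.uint8);c[:300]=a;c[300:,:300]=b
m=((hsv[...,2]<110)&(im[...,0]>im[...,2].astype(int)+12)).astype(np.uint8)*255
m2=cv2.resize(m[190:290,380:480],None,fx=3,fy=3,interpolation=0);c[300:,310:610]=m2[...,None]
cv2.imwrite("pics/z1.png",c[:,:,::-1])
E
```

```text
[ 11 169  77] [ 12 170  66] [ 10 165  51] [ 13  87 144] [ 13 185  66]
```

View pics/z1.png

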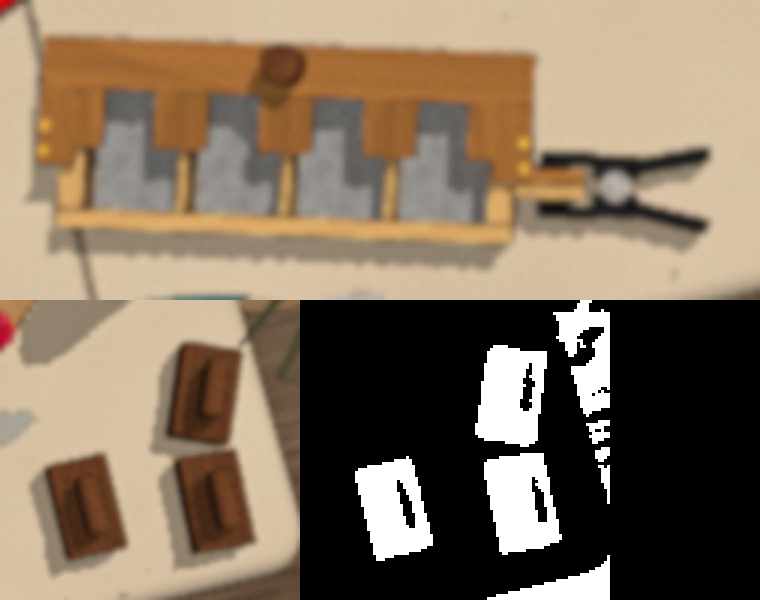

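Zoomed: clamp pivot at px ≈(328.8,281.3), handle tips (351,273) and (350,292), knob (245.8,250.5), case front-wall outer corners (189.3,291.5) and (303.8,295.5); three blocks with a clean mask.

```bash
cat > meas.py <<'E'
from h import *
def blocks(d,x0,x1,y0,y1):
    im=d["img"];hsv=cv2.cvtColor(im,cv2.COLOR_RGB2HSV)
    m=((hsv[...,2]<110)&(hsv[...,1]>90)&(im[...,0]>im[...,2].astype(int)+12)).astype(np.uint8)*255
    k=np.zeros_like(m);k[y0:y1,x0:x1]=m[y0:y1,x0:x1]
    out=[]
    for c in cv2.findContours(k,cv2.RETR_EXTERNAL,cv2.CHAIN_APPROX_NONE)[0]:
        if 300<cv2.contourArea(c)<3000: out.append((c,cv2.minAreaRect(c)))
    return out
E
python3 - <<'E'
from meas import *
d=cam("top")
def c2(x,y):return (175+x/4-.375,235+y/4-.375)
F=ray(d,[c2(57,226),c2(515,242)],.034);print("front wall",F.round(4),np.linalg.norm(F[1]-F[0]))
S=ray(d,[c2(44,37),c2(535,53)],.046);print("spine",S.round(4),np.linalg.norm(S[1]-S[0]))
for G in(F,S):
    v=G[0]-G[1];print("yaw of case y minus 90",np.degrees(np.arctan2(-v[0],v[1])))
print("knob",ray(d,c2(283,62),.076).round(4))
print("pivot",ray(d,c2(615,185),.028).round(4),"handles",ray(d,[c2(706,153),c2(702,227)],.026).round(4))
for c,r in blocks(d,385,470,195,282):
    (u,v),(w,h),a=r;P=ray(d,cv2.boxPoints(r),.028)
    e=[P[1]-P[0],P[2]-P[1]];L=[np.linalg.norm(x) for x in e];l=e[int(np.argmax(L))]
    print("block px",(round(u,1),round(v,1)),"centre",P.mean(0).round(4),"size",np.round(L,3),"long axis deg",np.degrees(np.arctan2(l[1],l[0])).round(1))
E
```

```text
front wall [[0.4265 0.4679 0.034 ]
 [0.4219 0.2125 0.034 ]] 0.2554306677685757
spine [[0.531  0.4766 0.046 ]
 [0.5265 0.203  0.046 ]] 0.27355202589303845
yaw of case y minus 90 -1.0309563430964774
yaw of case y minus 90 -0.9403851402371189
knob [[0.5171 0.338  0.076 ]]
pivot [[0.4544 0.1573 0.028 ]] handles [[0.4732 0.1063 0.026 ]
 [0.4318 0.1081 0.026 ]]
block px (407.9, 258.9) centre [ 0.5067 -0.0211  0.028 ] size [0.043 0.07 ] long axis deg -166.2
block px (450.6, 256.9) centre [ 0.5129 -0.1173  0.028 ] size [0.045 0.072] long axis deg -168.7
block px (447.2, 221.1) centre [ 0.5941 -0.1107  0.028 ] size [0.072 0.044] long axis deg -9.0
```

```bash
python3 -c "
from h import *
to([.4535,.115,.20],np.radians(-1.5))
print(pose()[1].round(3))"; python3 -m inch --help | head -20
```

```text
t 0.2 ee [ 0.2312 -0.5533  0.2306] q6 -0.09 F [-0.  0. -0.] w 1.000
shift tool [ 0.4627 -0.5309  0.0313]
turn [-1.000e-03 -1.000e-03 -1.149e+00]
turn [-1.000e-03  1.000e-03  1.993e+00]
[[ 0.923  0.386 -0.   ]
 [ 0.386 -0.923  0.001]
 [ 0.    -0.001 -1.   ]]invalid input at $: expected rows of numbers
```

```bash
python3 -m inch '0 0 0 0 0 -0.144 0;0 0 0 0 0 -0.144 0;0 0 0 0 0 -0.144 0;0 0 0 0 0 -0.144 0;0 0 0 0 0 -0.144 0;0 0 0 0 0 -0.144 0;0 0 0 0 0 -0.144 0;0 0 0 0 0 -0.144 0'
python3 -m inch '0.045 0.015 0 0 0 0 0;0.045 0.015 0 0 0 0 0;0.045 0.015 0 0 0 0 0;0.045 0.015 0 0 0 0 0;0.045 0.015 0 0 0 0 0;0.045 0.015 0 0 0 0 0;0.045 0.015 0 0 0 0 0;0.045 0.015 0 0 0 0 0;0.045 0.015 0 0 0 0 0;0.045 0.015 0 0 0 0 0;0.045 0.015 0 0 0 0 0;0.045 0.015 0 0 0 0 0'
python3 -c "
from h import *
to([.4535,.115,.20],np.radians(-1.5))"
```

```text
time: 1.0
ee_pos: [0.2308, -0.552, 0.228]
ee_rot: [-0.003, 0.7, 0.714, 0.001]
force: [0.1, -0.9, 0.7]
grip_width: 0.998
time: 2.2
ee_pos: [0.3992, 0.0084, 0.2279]
ee_rot: [-0.003, 0.702, 0.713, 0.003]
force: [1.1, -0.8, -0.4]
grip_width: 0.996
t 2.2 ee [0.3992 0.0084 0.2279] q6 -0.13 F [ 1.1 -0.8 -0.4] w 0.996
shift tool [0.1055 0.056  0.029 ]
turn [ 0.    -0.01   0.042]
turn [ 0.015  0.    -3.1  ]
```

```bash
python3 -m inch '0.035 0.0185 0.01 0 -0.005 0.02 0;0.035 0.0185 0.01 0 -0.005 0.02 0;0.035 0.0185 0.01 0 0 0 0;0 0 0 0 0 0 0'
python3 -c "
from h import *
to([.4535,.115,.20],np.radians(-1.5))
d=cam('wrist','pics/w1.png')
for n,P in dict(pivot=[.4544,.1573,.028],grip=[.4535,.115,.026],ears=[.4554,.1873,.04]).items(): print(n,proj(d,P).round(0))
"
```

```text
time: 2.6
ee_pos: [0.4569, 0.1238, 0.198]
ee_rot: [0.001, 0.714, 0.7, 0.001]
force: [-1.1, -0.7, 0.4]
grip_width: 0.997
t 2.6 ee [0.4569 0.1238 0.198 ] q6 0.18 F [-1.1 -0.7  0.4] w 0.997
shift tool [-0.0089 -0.0032 -0.002 ]
turn [ 0.003 -0.     0.007]
turn [ 1.000e-03  5.000e-03 -3.135e+00]
pivot [[321. 182.]]
grip [[321. 228.]]
ears [[321. 148.]]
```

View pics/w1.png

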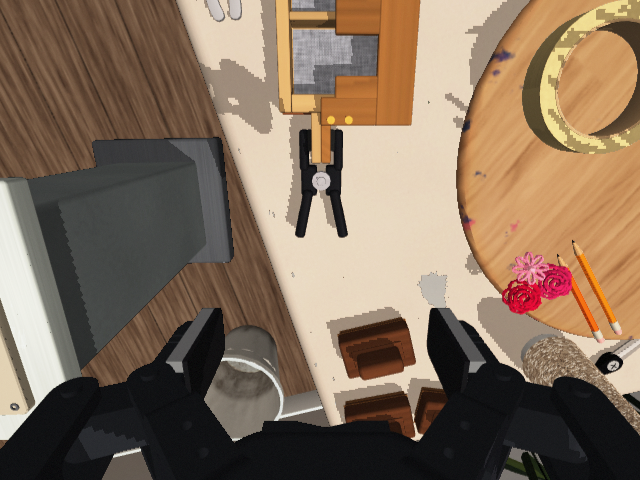

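Wrist view: pivot at (321,181), exactly as predicted; handle tips (301,236) and (343,236). Descending to the grip points.

```bash
python3 -m inch '-0.0089 -0.003 0.04 0 0 0.007 0;0 0 0.045 0 0 0 0;0 0 0.045 0 0 0 0;0 0 0.035 0 0 0 0;0 0 0 0 0 0 0'
python3 -c "
from h import *
to([.4535,.115,.006],np.radians(-1.5))"
```

```text
time: 3.15
ee_pos: [0.4561, 0.1095, 0.0336]
ee_rot: [0.005, 0.717, 0.697, 0.004]
force: [-0.8, -0.3, 0.3]
grip_width: 1.0
t 3.1 ee [0.4561 0.1095 0.0336] q6 0.16 F [-0.8 -0.3  0.3] w 1.000
shift tool [ 0.0055 -0.0031  0.0276]
turn [ 0.012  0.001 -0.001]
turn [ 2.00e-03 -1.80e-02  3.14e+00]
```

```bash
python3 -m inch '0.0055 -0.003 0 0.012 0 0 0;0 0 0.014 0 0 0 0;0 0 0.014 0 0 0 0;0 0 0 0 0 0 0'
python3 -c "
from h import *
to([.4535,.115,.006],np.radians(-1.5))"
```

```text
time: 3.55
ee_pos: [0.4574, 0.1145, 0.0101]
ee_rot: [0.003, 0.717, 0.697, 0.002]
force: [-0.0, 1.5, 0.1]
grip_width: 0.999
t 3.5 ee [0.4574 0.1145 0.0101] q6 0.17 F [-0.   1.5  0.1] w 0.999
shift tool [ 0.0004 -0.0039  0.0041]
turn [ 0.007  0.    -0.003]
turn [ 0.    -0.011  3.139]
```

```bash
python3 -m inch '0 -0.004 0.004 0.007 0 0 0;0 -0.001 0.002 0 0 0 0;0 0 0 0 0 0 120;0 0 0 0 0 0 200;0 0 0 0 0 0 255;0 0 0 0 0 0 255;0 0 0 0 0 0 255;0 0 0 0 0 0 255;0 0 0 0 0 0 255'
python3 -c "
from h import *
to([.4535,.115,.006],np.radians(-1.5))"
```

```text
time: 4.45
ee_pos: [0.4572, 0.115, 0.0095]
ee_rot: [0.003, 0.717, 0.697, 0.003]
force: [0.1, 0.5, -1.2]
grip_width: 0.296
t 4.5 ee [0.4572 0.115  0.0095] q6 0.17 F [ 0.1  0.5 -1.2] w 0.296
shift tool [-0.0001 -0.0037  0.0034]
turn [ 0.009 -0.    -0.002]
turn [-0.    -0.014  3.139]
```

```bash
python3 -m inch '0 0 -0.006 0 0 0 255;-0.02 0 0 0 0 0 255;-0.025 0 0 0 0 0 255;-0.025 0 0 0 0 0 255;-0.015 0 0 0 0 0 255;0 0 0 0 0 0 255'
python3 -c "
from h import *
to([.4535,.05,.006],np.radians(-1.5))
d=cam('top')
a=d['img'][230:310,280:400];cv2.imwrite('pics/t2.png',cv2.resize(a,None,fx=4,fy=4,interpolation=2)[:,:,::-1])"
```

```text
time: 5.05
ee_pos: [0.4536, 0.028, 0.0162]
ee_rot: [0.002, 0.716, 0.698, 0.002]
force: [1.0, 0.4, -1.0]
grip_width: 0.298
t 5.0 ee [0.4536 0.028  0.0162] q6 -0.03 F [ 1.   0.4 -1. ] w 0.298
shift tool [ 0.022  -0.0007  0.0102]
turn [ 0.007 -0.     0.   ]
turn [ 0.     0.011 -3.141]
```

View pics/t2.png

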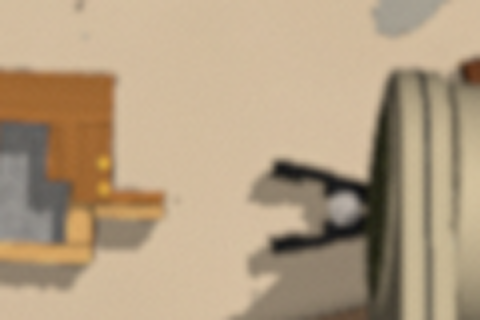

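Clamp is off the ears and held with jaws open. Setting it down slightly nearer the case.

```bash
python3 -m inch '0.02 0 0 0 0 0 255;0 0 0.006 0 0 0 255;0 0 0 0 0 0 255;0 0 0 0 0 0 120;0 0 0 0 0 0 60;0 0 0 0 0 0 0;0 0 0 0 0 0 0;0 0 0 0 0 0 0;0 0 -0.04 0 0 0 0;0 0 -0.045 0 0 0 0;0 0 -0.045 0 0 0 0;0 0 0 0 0 0 0'
python3 -c "
from h import *
to([.5171,.338,.15],np.radians(89))
d=cam('wrist','pics/w3.png')"
```

```text
time: 6.3
ee_pos: [0.4513, 0.0498, 0.1431]
ee_rot: [0.0, 0.716, 0.698, 0.001]
force: [0.4, -0.0, 0.6]
grip_width: 0.997
t 6.3 ee [0.4513 0.0498 0.1431] q6 0.02 F [ 0.4 -0.   0.6] w 0.997
shift tool [ 0.2899  0.0584 -0.0066]
turn [ 0.002  0.    -1.579]
turn [ 0.    -0.002  1.562]
```

View pics/w3.png

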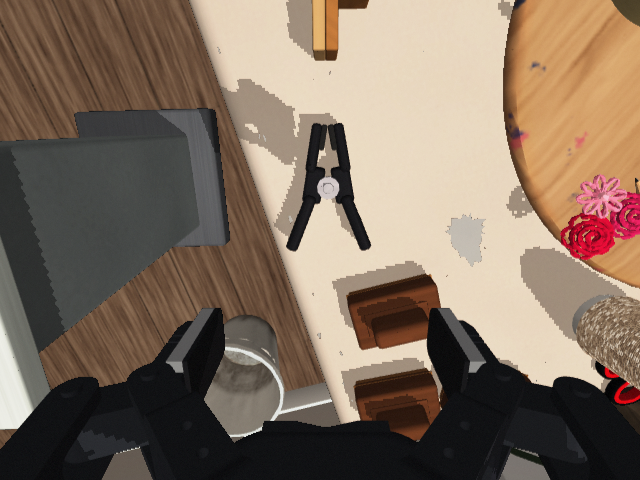

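```bash
python3 -m inch '0 0 0 0 0 -0.146 0;0 0 0 0 0 -0.146 0;0 0 0 0 0 -0.146 0;0 0 0 0 0 -0.146 0;0 0 0 0 0 -0.146 0;0 0 0 0 0 -0.146 0;0 0 0 0 0 -0.146 0;0 0 0 0 0 -0.146 0;0 0 0 0 0 -0.146 0;0 0 0 0 0 -0.146 0;0 0 0 0 0 -0.12 0'
python3 -m inch '-0.011 0.048 0 0 0 0 0;-0.011 0.048 0 0 0 0 0;-0.011 0.048 0 0 0 0 0;-0.011 0.048 0 0 0 0 0;-0.011 0.048 0 0 0 0 0;-0.011 0.048 0 0 0 0 0;0 0 0 0 0 0 0'
python3 -c "
from h import *
to([.5171,.338,.056],np.radians(89))"
```

```text
time: 7.45
ee_pos: [0.4425, 0.0488, 0.1265]
ee_rot: [-0.01, -0.014, 1.0, 0.001]
force: [0.5, 0.3, 0.1]
grip_width: 1.001
time: 8.15
ee_pos: [0.4971, 0.3437, 0.1128]
ee_rot: [-0.015, -0.013, 1.0, -0.002]
force: [-0.3, -0.0, -0.7]
grip_width: 0.998
t 8.2 ee [0.4971 0.3437 0.1128] q6 -1.09 F [-0.3 -0.  -0.7] w 0.998
shift tool [-0.0215 -0.006   0.0562]
turn [-0.004 -0.03   0.044]
turn [ 0.047 -0.007 -3.097]
```

```bash
python3 -m inch '-0.011 -0.003 0 -0.004 -0.03 0.044 0;-0.011 -0.003 0 0 0 0 0;0 0 0 0 0 0 0'
python3 -c "
from h import *
to([.5171,.338,.056],np.radians(89))
d=cam('wrist','pics/w4.png');print(proj(d,[[.5171,.338,.076]]))"
```

```text
time: 8.45
ee_pos: [0.5172, 0.3376, 0.1068]
ee_rot: [-0.003, 0.007, 1.0, -0.002]
force: [-0.6, 0.2, 0.2]
grip_width: 0.999
t 8.4 ee [0.5172 0.3376 0.1068] q6 -1.06 F [-0.6  0.2  0.2] w 0.999
shift tool [-0.0002  0.0006  0.0508]
turn [-0.005 -0.007  0.004]
turn [ 0.011 -0.007 -3.138]
[[325.19709579 281.95630205]]
```

```bash
python3 -m inch '0 0 0.025 -0.005 -0.007 0 0;0 0 0.024 0 0 0 0;0 0 0 0 0 0 0;0 0 0 0 0 0 150;0 0 0 0 0 0 255;0 0 0 0 0 0 255;0 0 0 0 0 0 255;0 0 0 0 0 0 255'
python3 -m inch '-0.015 0 0 0 0 0 255;-0.015 0 0 0 0 0 255;-0.015 0 0 0 0 0 255;-0.012 0 0 0 0 0 255;-0.004 0 0 0 0 0 255;0 0 0 0 0 0 255'
python3 -c "
from h import *
to([.567,.337,.056],np.radians(89))"
```

```text
time: 9.3
ee_pos: [0.5187, 0.3398, 0.0622]
ee_rot: [0.002, 0.008, 1.0, 0.005]
force: [1.8, 13.1, -12.7]
grip_width: 0.245
time: 9.9
ee_pos: [0.5679, 0.339, 0.0621]
ee_rot: [-0.012, 0.005, 1.0, 0.002]
force: [1.8, -0.6, -4.8]
grip_width: 0.245
t 9.9 ee [0.5679 0.339  0.0621] q6 -1.11 F [ 1.8 -0.6 -4.8] w 0.245
shift tool [ 0.0007 -0.002   0.0061]
turn [ 0.003 -0.024  0.007]
turn [ 0.037  0.005 -3.134]
```

```bash
python3 -m inch '-0.006 0 0 0 0 0 255;-0.004 0 0 0 0 0 255;0 0 0 0 0 0 255'; python3 -m inch '0 0 0 0 0 0 100;0 0 0 0 0 0 0;0 0 0 0 0 0 0;0 0 0 0 0 0 0;0 0 -0.04 0 0 0 0;0 0 -0.045 0 0 0 0;0 0 -0.045 0 0 0 0;0.04 0 0 0 0 0 0;0.04 0 0 0 0 0 0;0 0 0 0 0 0 0'
python3 - <<'E'
from meas import *
to([.5067,-.0211,.2],np.radians(102))
d=cam("top","pics/t5.png");cv2.imwrite("pics/t5c.png",cv2.resize(d["img"][190:310,170:480],None,fx=2.4,fy=2.4,interpolation=2)[:,:,::-1])
for c,r in blocks(d,385,470,195,282):
    (u,v),(w,h),a=r;P=ray(d,cv2.boxPoints(r),.028)
    e=[P[1]-P[0],P[2]-P[1]];L=[np.linalg.norm(x) for x in e];l=e[int(np.argmax(L))]
    print((round(u,1),round(v,1)),"centre",P.mean(0).round(4),"size",np.round(L,3),"deg",np.degrees(np.arctan2(l[1],l[0])).round(1))
E
```

```text
time: 10.2
ee_pos: [0.5679, 0.339, 0.062]
ee_rot: [-0.022, 0.004, 1.0, -0.001]
force: [1.6, -0.9, -4.9]
grip_width: 0.245
time: 11.2
ee_pos: [0.4958, 0.3401, 0.2032]
ee_rot: [-0.019, 0.005, 1.0, 0.002]
force: [0.8, 0.2, -1.1]
grip_width: 1.001
t 11.2 ee [0.4958 0.3401 0.2032] q6 -1.06 F [ 0.8  0.2 -1.1] w 1.001
shift tool [-0.0147 -0.3611  0.0017]
turn [ 0.007 -0.037 -0.219]
turn [-0.054 -0.01   2.922]
(407.9, 258.9) centre [ 0.5067 -0.0211  0.028 ] size [0.043 0.07 ] deg -166.2
(450.5, 256.8) centre [ 0.5131 -0.1171  0.028 ] size [0.045 0.073] deg -168.7
(447.1, 221.0) centre [ 0.5943 -0.1104  0.028 ] size [0.071 0.046] deg -9.2
```

View pics/t5c.png

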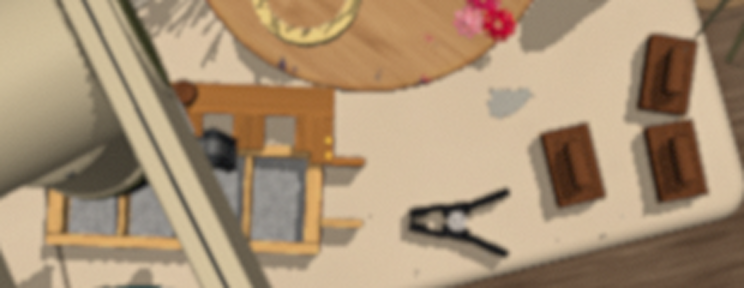

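Gate is fully open and the blocks are unmoved. Going above block 1.

```bash
python3 -m inch '-0.002 -0.048 0 0 -0.037 0 0;-0.002 -0.048 0 0 0 0 0;-0.002 -0.048 0 0 0 0 0;-0.002 -0.048 0 0 0 0 0;-0.002 -0.048 0 0 0 0 0;-0.002 -0.048 0 0 0 0 0;-0.002 -0.048 0 0 0 0 0;0 0 0 0 0 -0.12 0;0 0 0 0 0 -0.12 0;0 0 0 0 0 0 0'
cat > wb.py <<'E'
from meas import *
import sys
def rect(P):
    e=[P[1]-P[0],P[2]-P[1]];L=[np.linalg.norm(x) for x in e];l=e[int(np.argmax(L))];return P.mean(0).round(4),np.round(L,3),(np.degrees(np.arctan2(l[1],l[0]))%180).round(1)
def wrist_blocks(name,off=0.,a=(100000,1500)):
    d=cam("wrist","pics/%s.png"%name);im=d["img"];hsv=cv2.cvtColor(im,cv2.COLOR_RGB2HSV)
    m=((hsv[...,2]<160)&(hsv[...,1]>125)&((hsv[...,0]<15)|(hsv[...,0]>172))&(im[...,0]>40)).astype(np.uint8)*255
    cv2.imwrite("pics/%s_m.png"%name,m)
    for c in cv2.findContours(m,cv2.RETR_EXTERNAL,cv2.CHAIN_APPROX_NONE)[0]:
        if a[1]<cv2.contourArea(c)<a[0]:
            r=cv2.minAreaRect(c);print("px",np.round(r[0]),"z28",*rect(ray(d,cv2.boxPoints(r),.028+off)))
    return d,m
E
python3 - <<'E'
from wb import *
to([.5067,-.0211,.2],np.radians(103.8))
wrist_blocks("w6")
E
```

```text
time: 12.25
ee_pos: [0.5155, -0.0134, 0.2021]
ee_rot: [0.005, -0.116, 0.993, -0.001]
force: [0.1, -0.6, 0.2]
grip_width: 1.0
t 12.2 ee [ 0.5155 -0.0134  0.2021] q6 -1.93 F [ 0.1 -0.6  0.2] w 1.000
shift tool [ 0.0103 -0.0054  0.002 ]
turn [-0.003  0.009 -0.008]
turn [0.014 0.005 3.134]
px [207. 267.] z28 [ 0.594  -0.1124  0.028 ] [0.077 0.044] 169.7
px [317. 202.] z28 [ 0.5071 -0.0233  0.028 ] [0.044 0.074] 14.2
px [213. 193.] z28 [ 0.522  -0.1165  0.028 ] [0.046 0.095] 15.0
```

View pics/w6.png

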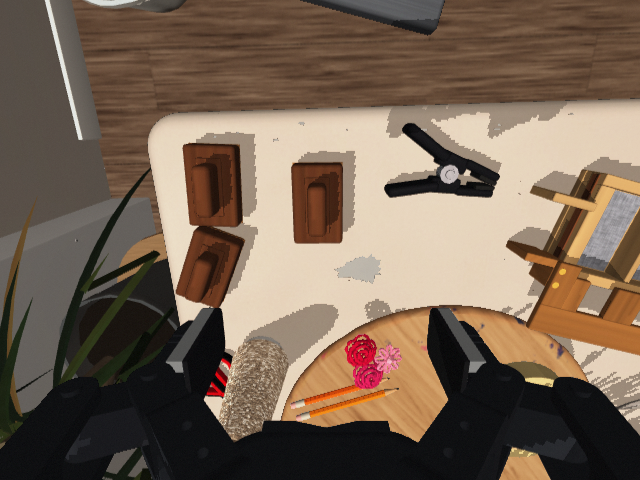

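Block 1 at (317,202) → (0.507,−0.023), 14°; fingers clear the neighbours. Grasping it.

```bash
python3 -m inch '0.0103 -0.0068 0.04 0 0.009 -0.012 0;0 0 0.045 0 0 0 0;0 0 0.04 0 0 0 0;0 0 0 0 0 0 0'
python3 -c "
from h import *
to([.507,-.0228,.034],np.radians(104.2))"
```

```text
time: 12.7
ee_pos: [0.5114, -0.0223, 0.0767]
ee_rot: [0.004, -0.114, 0.993, -0.002]
force: [-1.4, 0.1, -0.9]
grip_width: 1.002
t 12.7 ee [ 0.5114 -0.0223  0.0767] q6 -1.94 F [-1.4  0.1 -0.9] w 1.002
shift tool [0.0047 0.0008 0.0426]
turn [-0.006  0.007 -0.019]
turn [0.011 0.009 3.123]
```

```bash
python3 -m inch '0.005 0.0008 0.022 -0.006 0.007 -0.019 0;0 0 0.019 0 0 0 0;0 0 0 0 0 0 0;0 0 0 0 0 0 150;0 0 0 0 0 0 255;0 0 0 0 0 0 255;0 0 0 0 0 0 255;0 0 0 0 0 0 255;0 0 0 0 0 0 255'
python3 -c "
from h import *
to([.507,-.0228,.034],np.radians(104.2))"
```

```text
time: 13.6
ee_pos: [0.5154, -0.0221, 0.0479]
ee_rot: [0.007, -0.12, 0.993, -0.002]
force: [-0.6, -0.8, -1.2]
grip_width: 0.162
t 13.6 ee [ 0.5154 -0.0221  0.0479] q6 -1.95 F [-0.6 -0.8 -1.2] w 0.162
shift tool [0.0085 0.0014 0.0138]
turn [-0.005  0.013 -0.006]
turn [0.02  0.008 3.135]
```

```bash
python3 -m inch '0 0 0 0 0 0 100;0 0 0 0 0 0 60;0 0 0 0 0 0 60;0.012 0.0015 0.008 -0.005 0.013 -0.006 60;0.004 0 0.012 0 0 0 60;0 0 0 0 0 0 60'
python3 -c "
from h import *
to([.507,-.0228,.034],np.radians(104.2))"
```

```text
time: 14.2
ee_pos: [0.4975, -0.0246, 0.0255]
ee_rot: [-0.001, -0.124, 0.992, 0.0]
force: [-0.1, 0.3, -1.1]
grip_width: 0.765
t 14.2 ee [ 0.4975 -0.0246  0.0255] q6 -1.97 F [-0.1  0.3 -1.1] w 0.765
shift tool [-0.0097 -0.0005 -0.0085]
turn [ 0.001 -0.002  0.   ]
turn [ 4.000e-03  2.000e-03 -3.141e+00]
```

```bash
python3 -m inch '-0.005 0 -0.006 0 0 0 60;0 0 0 0 0 0 60;0 0 0 0 0 0 60;0 0 0 0 0 0 60'
python3 -c "
from h import *
to([.507,-.0228,.034],np.radians(104.2))"
```

```text
time: 14.6
ee_pos: [0.5026, -0.0233, 0.0316]
ee_rot: [-0.002, -0.123, 0.992, 0.001]
force: [-1.0, 0.2, 0.3]
grip_width: 0.769
t 14.6 ee [ 0.5026 -0.0233  0.0316] q6 -1.97 F [-1.   0.2  0.3] w 0.769
shift tool [-0.0044 -0.0006 -0.0024]
turn [ 0.001 -0.003 -0.   ]
turn [-5.000e-03 -2.000e-03  3.141e+00]
```

```bash
python3 -m inch '-0.0044 0 -0.002 0 0 0 60;0 0 0 0 0 0 60;0 0 0 0 0 0 200;0 0 0 0 0 0 255;0 0 0 0 0 0 255;0 0 0 0 0 0 255'
python3 -c "
from h import *
to([.507,-.0228,.034],np.radians(104.2))"; python3 -m inch '0 0 -0.03 0 0 0 255;0 0 -0.04 0 0 0 255;0 0 -0.04 0 0 0 255;0 0 -0.04 0 0 0 255;0 0 0 0 0 0 255'
python3 -c "
from h import *
to([.4725,.252,.2],np.radians(89))"
```

```text
time: 15.2
ee_pos: [0.5079, -0.0222, 0.0344]
ee_rot: [-0.001, -0.124, 0.992, 0.0]
force: [0.2, 0.0, -1.9]
grip_width: 0.17
t 15.2 ee [ 0.5079 -0.0222  0.0344] q6 -1.96 F [ 0.2  0.  -1.9] w 0.170
shift tool [ 0.0011 -0.0004  0.0004]
turn [ 0.001 -0.002  0.   ]
turn [ 3.000e-03  1.000e-03 -3.142e+00]
time: 15.7
ee_pos: [0.5049, -0.0218, 0.1862]
ee_rot: [-0.005, -0.123, 0.992, 0.001]
force: [1.2, -0.7, -0.3]
grip_width: 0.172
t 15.7 ee [ 0.5049 -0.0218  0.1862] q6 -1.96 F [ 1.2 -0.7 -0.3] w 0.172
shift tool [-0.0355  0.2735 -0.013 ]
turn [ 0.003 -0.01   0.265]
turn [ 0.015  0.004 -2.877]
```

```bash
python3 -m inch '0 0 0 0.003 -0.01 0.133 255;0 0 0 0 0 0.133 255;0.004 0.048 0 0 0 0 255;0.004 0.048 0 0 0 0 255;0.004 0.048 0 0 0 0 255;0.004 0.048 0 0 0 0 255;0.004 0.048 0 0 0 0 255;0.004 0.048 0 0 0 0 255;0.004 0.048 0 0 0 0 255;0.004 0.048 0 0 0 0 255;0 0 0 0 0 0 255;0 0 0 0 0 0 255'
python3 -c "
from h import *
to([.4745,.368,.12],np.radians(89))"
```

```text
time: 16.9
ee_pos: [0.4811, 0.3747, 0.1772]
ee_rot: [-0.002, 0.018, 1.0, -0.002]
force: [-0.9, -1.4, -0.2]
grip_width: 0.172
t 16.9 ee [0.4811 0.3747 0.1772] q6 -0.96 F [-0.9 -1.4 -0.2] w 0.172
shift tool [ 0.0062 -0.0067  0.0572]
turn [-0.005 -0.004 -0.018]
turn [-0.006  0.007  3.123]
```

```bash
python3 -m inch '0.006 -0.0065 0.03 -0.005 -0.004 -0.018 255;0 0 0.03 0 0 0 255;0 0 0.03 0 0 0 255;0 0 0 0 0 0 255;0 0 0 0 0 0 255'
python3 -c "
from h import *
to([.4745,.368,.08],np.radians(89))
cam('wrist','pics/w7.png')"
```

```text
time: 17.4
ee_pos: [0.4754, 0.3637, 0.0845]
ee_rot: [0.0, 0.01, 1.0, -0.0]
force: [0.5, -0.4, 0.2]
grip_width: 0.169
t 17.4 ee [0.4754 0.3637 0.0845] q6 -0.98 F [ 0.5 -0.4  0.2] w 0.169
shift tool [0.001  0.0042 0.0045]
turn [-0.001  0.    -0.003]
turn [0.000e+00 1.000e-03 3.139e+00]
```

View pics/w7.png

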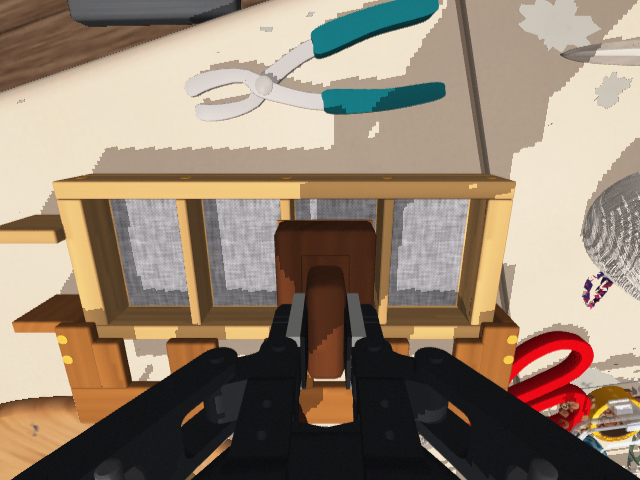

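View: block held straight above well 3; case front-rim corners at about (54,182),(515,180); dividers at (188,…),(286,…),(384,…). Checking numbers.

```bash
cat > rim.py <<'E'
from h import *
d=cam("wrist")
print("rim outer front corners",ray(d,[(56,182),(514,181)],.034).round(4).tolist())
print("divider tops L..R x at row 260",ray(d,[(190,260),(286,205),(384,260)],.034).round(4).tolist())
print("rear wall top row ~326",ray(d,[(150,326),(430,326)],.034).round(4).tolist())
print("block front top corners",ray(d,[(276,223),(376,223)],.0845-.034+.028).round(4).tolist())
E
python3 rim.py
```

```text
rim outer front corners [[0.4218, 0.2188, 0.034], [0.4263, 0.4673, 0.034]]
divider tops L..R x at row 260 [[0.4685, 0.2853, 0.034], [0.437, 0.343, 0.034], [0.4708, 0.3983, 0.034]]
rear wall top row ~326 [[0.5117, 0.2543, 0.034], [0.5153, 0.4282, 0.034]]
block front top corners [[0.4353, 0.3436, 0.0785], [0.4362, 0.3868, 0.0785]]
```

```bash
python3 -m inch '0 0.005 0 0 0 -0.003 255;0 0 0 0 0 0 255;0 0 0.015 0 0 0 255;0 0 0 0 0 0 255'
python3 -c "
from h import *
to([.4755,.3685,.042],np.radians(89))"
```

```text
time: 17.9
ee_pos: [0.4789, 0.3714, 0.0745]
ee_rot: [0.004, 0.009, 1.0, 0.002]
force: [0.2, 0.2, -2.1]
grip_width: 0.167
t 17.9 ee [0.4789 0.3714 0.0745] q6 -0.98 F [ 0.2  0.2 -2.1] w 0.167
shift tool [ 0.0036 -0.0031  0.0325]
turn [0.005 0.008 0.   ]
turn [-0.012  0.008 -3.141]
```

```bash
python3 -m inch '0.0036 -0.003 0 0.005 0.008 0 255;0 0 0 0 0 0 255'
python3 -c "
from h import *
to([.4755,.3685,.042],np.radians(89))"
```

```text
time: 18.1
ee_pos: [0.4747, 0.3682, 0.074]
ee_rot: [-0.001, 0.009, 1.0, -0.001]
force: [-0.5, -0.5, -1.7]
grip_width: 0.17
t 18.1 ee [0.4747 0.3682 0.074 ] q6 -0.98 F [-0.5 -0.5 -1.7] w 0.170
shift tool [-0.0008  0.0003  0.032 ]
turn [-0.001 -0.001  0.   ]
turn [ 2.000e-03 -2.000e-03 -3.141e+00]
```

```bash
python3 -m inch '0 0 0.012 0 0 0 255;0 0 0.008 0 0 0 255;0 0 0 0 0 0 255'
python3 -c "
from h import *
to([.4755,.3685,.042],np.radians(89))"
```

```text
time: 18.4
ee_pos: [0.4746, 0.3681, 0.0523]
ee_rot: [-0.001, 0.009, 1.0, -0.0]
force: [0.2, -0.2, -0.9]
grip_width: 0.169
t 18.4 ee [0.4746 0.3681 0.0523] q6 -0.98 F [ 0.2 -0.2 -0.9] w 0.169
shift tool [-0.0009  0.0004  0.0103]
turn [-0.001 -0.001  0.   ]
turn [ 2.000e-03 -2.000e-03 -3.141e+00]
```

```bash
python3 -m inch '0 0 0.007 0 0 0 255;0 0 0.003 0 0 0 255;0 0 0 0 0 0 255;0 0 0 0 0 0 165;0 0 0 0 0 0 165;0 0 0 0 0 0 165;0 0 -0.03 0 0 0 165;0 0 -0.045 0 0 0 165;0 0 -0.045 0 0 0 165;0 0 0 0 0 0 165'
python3 -c "
from h import *
to([.5131,-.1171,.2],np.radians(101.3))
d=cam('wrist','pics/w8.png')
"
```

```text
time: 19.4
ee_pos: [0.4735, 0.3672, 0.1636]
ee_rot: [-0.003, 0.009, 1.0, -0.002]
force: [0.8, 0.7, 0.5]
grip_width: 0.35
t 19.4 ee [0.4735 0.3672 0.1636] q6 -0.98 F [0.8 0.7 0.5] w 0.350
shift tool [-0.0477 -0.4837 -0.0347]
turn [-0.004 -0.006 -0.214]
turn [-0.009  0.005  2.927]
```

View pics/w8.png

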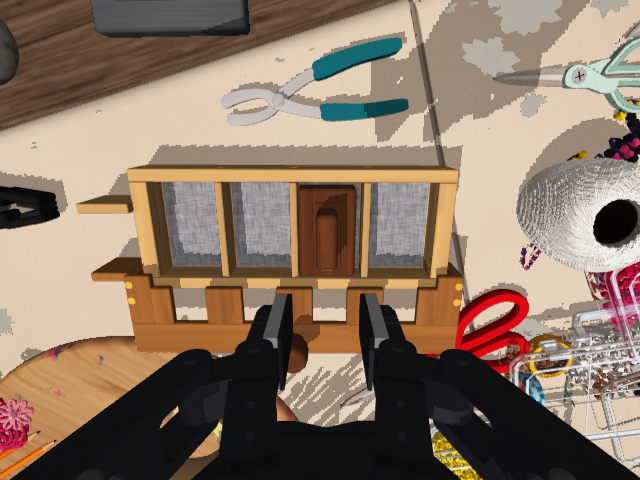

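Block 1 is seated flush in well 3 (handle at (327,235)). Next block 2.

```bash
python3 -m inch '-0.004 -0.048 -0.018 0 -0.006 0 0;-0.004 -0.048 -0.018 0 0 0 0;-0.004 -0.048 0 0 0 0 0;-0.004 -0.048 0 0 0 0 0;-0.004 -0.048 0 0 0 0 0;-0.004 -0.048 0 0 0 0 0;-0.004 -0.048 0 0 0 0 0;-0.004 -0.048 0 0 0 0 0;-0.004 -0.048 0 0 0 0 0;-0.004 -0.048 0 0 0 -0.1 0;0 0 0 0 0 -0.114 0;0 0 0 0 0 0 0'
python3 - <<'E'
from wb import *
to([.5131,-.1171,.2],np.radians(101.3))
d,m=wrist_blocks("w9",a=(9000,1500))
E
```

```text
time: 20.65
ee_pos: [0.498, -0.1305, 0.1829]
ee_rot: [-0.011, -0.103, 0.995, -0.003]
force: [0.5, -0.0, -0.2]
grip_width: 1.005
t 20.6 ee [ 0.498  -0.1305  0.1829] q6 -2.12 F [ 0.5 -0.  -0.2] w 1.005
shift tool [-0.0172  0.01   -0.0175]
turn [-0.004 -0.022  0.009]
turn [ 0.034 -0.006 -3.133]
px [329. 280.] z28 [ 0.5533 -0.1168  0.028 ] [0.162 0.052] 3.0
```

View pics/w9.png

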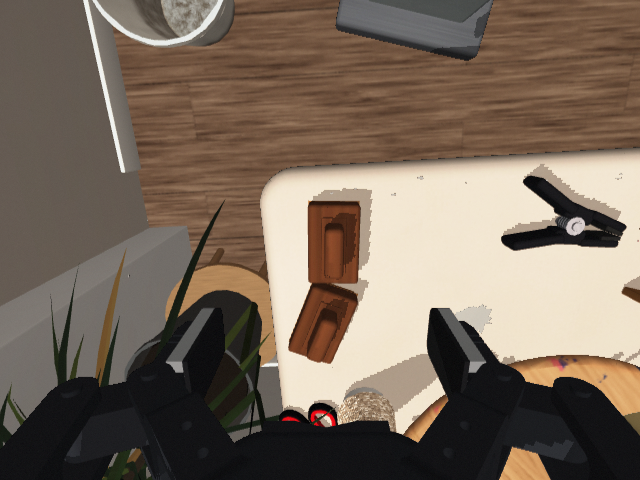

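Block 2 top corners ≈(308,202),(360,203),(358,283),(309,282), handle top ≈(334,248); block 3 corners ≈(317,284),(357,297),(329,362),(290,350).

Run:
```python
from wb import *
d=cam("wrist")
for q in([(308,202),(360,203),(358,283),(309,282)],[(317,284),(357,297),(329,362),(290,350)]):
    print(rect(ray(d,q,.028)))
print("handle tops",ray(d,[(334,248),(326,330)],.054).round(4).tolist())
to([.513,-.1171,.034],np.radians(101.3))
```

```text
(array([ 0.5128, -0.1199,  0.028 ]), array([0.044, 0.074]), np.float64(11.8))
(array([ 0.5931, -0.1133,  0.028 ]), array([0.039, 0.075]), np.float64(171.5))
handle tops [[0.5084, -0.1211, 0.054], [0.5833, -0.1123, 0.054]]
t 20.8 ee [ 0.4981 -0.1293  0.1832] q6 -2.12 F [-0.4  0.2  0.8] w 1.000
shift tool [-0.0202  0.0096  0.1487]
turn [-0.004 -0.022  0.006]
turn [ 0.034 -0.007 -3.135]
```

```bash
python3 -m inch '-0.015 0.01 0.02 -0.004 -0.022 -0.002 0;0 0 0.04 0 0 0 0;0 0 0.04 0 0 0 0;0 0 0 0 0 0 0;0 0 0 0 0 0 0'
python3 -c "
from h import *
to([.5125,-.119,.034],np.radians(101.6))"
```

```text
time: 21.25
ee_pos: [0.5125, -0.1106, 0.0814]
ee_rot: [0.002, -0.099, 0.995, -0.0]
force: [0.8, 0.5, 0.7]
grip_width: 0.997
t 21.2 ee [ 0.5125 -0.1106  0.0814] q6 -2.08 F [0.8 0.5 0.7] w 0.997
shift tool [ 0.0018 -0.0083  0.0474]
turn [-0.001  0.004 -0.003]
turn [6.000e-03 1.000e-03 3.138e+00]
```

```bash
python3 -m inch '0.002 -0.008 0.015 0 0.004 -0.003 0;0 0 0.02 0 0 0 0;0 0 0.01 0 0 0 0;0 0 0 0 0 0 0;0 0 0 0 0 0 0'
python3 -c "
from h import *
to([.5125,-.119,.034],np.radians(101.6))"
```

```text
time: 21.75
ee_pos: [0.5174, -0.1208, 0.0414]
ee_rot: [0.004, -0.101, 0.995, -0.003]
force: [-0.7, -0.0, 0.6]
grip_width: 0.999
t 21.8 ee [ 0.5174 -0.1208  0.0414] q6 -2.10 F [-0.7 -0.   0.6] w 0.999
shift tool [0.0045 0.0028 0.0073]
turn [-0.006  0.008  0.   ]
turn [-0.013 -0.01  -3.141]
```

```bash
python3 -m inch '0.0045 0.0025 0.007 -0.005 0.008 0 0;0 0 0 0 0 0 100;0 0 0 0 0 0 200;0 0 0 0 0 0 255;0 0 0 0 0 0 255;0 0 0 0 0 0 255;0 0 0 0 0 0 255'
python3 -c "
from h import *
to([.5125,-.119,.034],np.radians(101.6))"
python3 -m inch '0 0 -0.03 0 0 0 255;0 0 -0.04 0 0 0 255;0 0 -0.04 0 0 0 255;0 0 -0.04 0 0 0 255;0 0 0 0 0 0.11 255;0 0 0 0 0 0.11 255;0 0 0 0 0 0 255'
python3 -c "
from h import *
to([.474,.311,.15],np.radians(89))"
```

```text
time: 22.45
ee_pos: [0.5142, -0.1201, 0.037]
ee_rot: [0.002, -0.101, 0.995, -0.002]
force: [0.1, 0.9, -0.8]
grip_width: 0.166
t 22.4 ee [ 0.5142 -0.1201  0.037 ] q6 -2.10 F [ 0.1  0.9 -0.8] w 0.166
shift tool [0.0015 0.0015 0.003 ]
turn [-0.003  0.004 -0.   ]
turn [0.006 0.005 3.141]
time: 23.15
ee_pos: [0.5119, -0.119, 0.1917]
ee_rot: [0.0, 0.012, 1.0, -0.001]
force: [-0.0, -0.5, -1.2]
grip_width: 0.17
t 23.1 ee [ 0.5119 -0.119   0.1917] q6 -1.87 F [-0.  -0.5 -1.2] w 0.170
shift tool [0.0484 0.429  0.0411]
turn [-0.001  0.001 -0.007]
turn [1.000e-03 2.000e-03 3.135e+00]
```

```bash
python3 -m inch '0.005 0.048 0 0 0 0 255;0.004 0.048 0 0 0 0 255;0.004 0.048 0 0 0 0 255;0.004 0.048 0 0 0 0 255;0.004 0.048 0 0 0 0 255;0.004 0.048 0 0 0 0 255;0.004 0.048 0 0 0 0 255;0.004 0.048 0 0 0 0 255;0.004 0.045 0 0 0 0 255;0 0 0 0 0 0 255;0 0 0 0 0 0 255'
python3 -c "
from h import *
to([.475,.3105,.085],np.radians(89))"
```

```text
time: 24.25
ee_pos: [0.4747, 0.3247, 0.1835]
ee_rot: [-0.004, -0.005, 1.0, -0.002]
force: [0.1, -0.9, -1.1]
grip_width: 0.172
t 24.2 ee [0.4747 0.3247 0.1835] q6 -1.07 F [ 0.1 -0.9 -1.1] w 0.172
shift tool [-0.0009 -0.0138  0.0985]
turn [-0.005 -0.007  0.027]
turn [ 0.011 -0.007 -3.115]
```

```bash
python3 -m inch '-0.001 -0.0135 0.03 -0.005 -0.007 0.027 255;0 0 0.035 0 0 0 255;0 0 0.033 0 0 0 255;0 0 0 0 0 0 255;0 0 0 0 0 0 255'
python3 -c "
from h import *
to([.475,.3105,.075],np.radians(89))
d=cam('wrist','pics/w10.png')"
```

```text
time: 24.75
ee_pos: [0.4767, 0.3068, 0.0834]
ee_rot: [0.0, 0.006, 1.0, -0.0]
force: [0.7, -0.1, -0.4]
grip_width: 0.171
t 24.8 ee [0.4767 0.3068 0.0834] q6 -1.08 F [ 0.7 -0.1 -0.4] w 0.171
shift tool [0.0018 0.0037 0.0084]
turn [-0.     0.     0.005]
turn [-1.000e-03 -0.000e+00 -3.137e+00]
```

View pics/w10.png

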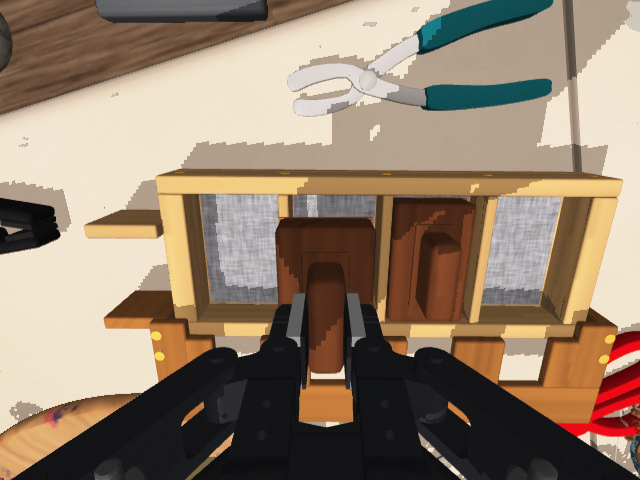

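Block 2 hovers over well 2 with the same in-hand pose as block 1 had (front edge at (276–375,220)). Aligning.

```bash
python3 -m inch '0.002 0.0037 0 0 0 0.005 255;0 0 0 0 0 0 255;0 0 0 0 0 0 255'
python3 -c "
from h import *
to([.4742,.3103,.045],np.radians(89))"
```

```text
time: 25.1
ee_pos: [0.4772, 0.3116, 0.0882]
ee_rot: [0.003, 0.009, 1.0, 0.001]
force: [0.0, 1.0, -1.1]
grip_width: 0.171
t 25.1 ee [0.4772 0.3116 0.0882] q6 -1.06 F [ 0.   1.  -1.1] w 0.171
shift tool [ 0.0032 -0.0015  0.0432]
turn [ 0.003  0.006 -0.001]
turn [ 0.009 -0.004  3.141]
```

```bash
python3 -m inch '0.003 -0.001 0.01 0.003 0.006 0 255;0 0 0.006 0 0 0 255;0 0 0 0 0 0 255'
python3 -c "
from h import *
to([.4742,.3103,.045],np.radians(89))"
```

```text
time: 25.4
ee_pos: [0.4751, 0.3115, 0.0729]
ee_rot: [0.001, 0.009, 1.0, 0.001]
force: [0.2, 0.1, -2.1]
grip_width: 0.169
t 25.4 ee [0.4751 0.3115 0.0729] q6 -1.06 F [ 0.2  0.1 -2.1] w 0.169
shift tool [ 0.001  -0.0013  0.0279]
turn [0.001 0.002 0.   ]
turn [-4.000e-03  2.000e-03 -3.142e+00]
```

```bash
python3 -m inch '0.001 -0.001 0.01 0 0 0 255;0 0 0.008 0 0 0 255;0 0 0 0 0 0 255'
python3 -c "
from h import *
to([.4742,.3103,.045],np.radians(89))"
```

```text
time: 25.7
ee_pos: [0.4734, 0.3102, 0.0525]
ee_rot: [0.001, 0.009, 1.0, 0.0]
force: [-0.5, -0.6, -1.9]
grip_width: 0.173
t 25.7 ee [0.4734 0.3102 0.0525] q6 -1.06 F [-0.5 -0.6 -1.9] w 0.173
shift tool [-0.0007  0.0001  0.0075]
turn [0.    0.001 0.   ]
turn [-2.000e-03  1.000e-03 -3.141e+00]
```

```bash
python3 -m inch '0 0 0.006 0 0 0 255;0 0 0.002 0 0 0 255;0 0 0 0 0 0 255;0 0 0 0 0 0 165;0 0 0 0 0 0 165;0 0 0 0 0 0 165;0 0 -0.03 0 0 0 165;0 0 -0.045 0 0 0 165;0 0 -0.045 0 0 0 165;0 0 -0.04 0 0 0 165;0 0 0 0 0 0 165'
python3 - <<'E'
from h import *
d=cam("top")
print("cone",ray(d,[(418,178)],.14).round(3),ray(d,[(408,190)],.0).round(3))
to([.594,-.112,.2],np.radians(81))
d=cam('wrist','pics/w11.png')
E
```

```text
time: 26.8
ee_pos: [0.472, 0.3093, 0.2079]
ee_rot: [-0.002, 0.009, 1.0, -0.001]
force: [0.6, 0.8, 0.2]
grip_width: 0.35
cone [[ 0.667 -0.022  0.14 ]] [[ 0.67  -0.027  0.   ]]
t 26.9 ee [0.4709 0.3088 0.205 ] q6 -1.06 F [ 0.7 -0.4  0.6] w 0.352
shift tool [-0.1304 -0.4186  0.0058]
turn [-0.004 -0.006  0.14 ]
turn [ 0.009 -0.006 -3.002]
```

View pics/w11.png

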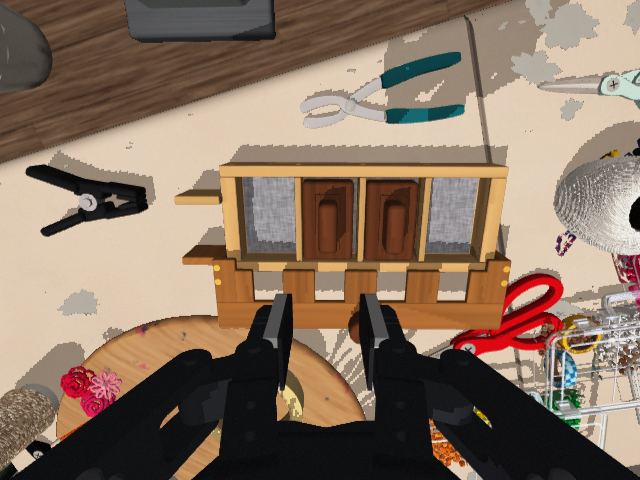

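Both blocks are flush in wells 2 and 3. On to block 3.

```bash
python3 -m inch '-0.014 -0.046 0 0 0 0 75;-0.014 -0.046 0 0 0 0 75;-0.014 -0.046 0 0 0 0 75;-0.014 -0.046 0 0 0 0 75;-0.014 -0.046 0 0 0 0 75;-0.014 -0.046 0 0 0 0 75;-0.014 -0.046 0 0 0 0 75;-0.014 -0.046 0 0 0 0 75;-0.014 -0.046 0 0 0 0 75;0 0 0 0 0 0.14 75;0 0 0 0 0 0 75;0 0 0 0 0 0 75'
python3 - <<'E'
from wb import *
to([.594,-.112,.2],np.radians(81))
d,m=wrist_blocks("w12",a=(9000,1500))
E
```

```text
time: 28.1
ee_pos: [0.5806, -0.1228, 0.1757]
ee_rot: [-0.022, 0.075, 0.997, -0.003]
force: [-0.2, 0.5, -0.7]
grip_width: 0.71
t 28.1 ee [ 0.5806 -0.1228  0.1757] q6 -1.70 F [-0.2  0.5 -0.7] w 0.710
shift tool [-0.0106  0.0125 -0.0249]
turn [-0.009 -0.044  0.006]
turn [ 0.068 -0.015 -3.135]
px [340. 244.] z28 [ 0.5945 -0.1125  0.028 ] [0.074 0.044] 170.9
```

```bash
python3 -m inch '-0.009 0.01 0.02 -0.009 -0.044 0.006 75;0 0 0.04 0 0 0 75;0 0 0.04 0 0 0 75;0 0 0 0 0 0 75;0 0 0 0 0 0 75'
python3 -c "
from h import *
to([.594,-.1122,.035],np.radians(80.9))"
```

```text
time: 28.65
ee_pos: [0.5908, -0.1076, 0.074]
ee_rot: [0.002, 0.069, 0.998, 0.0]
force: [0.3, 0.8, 0.7]
grip_width: 0.708
t 28.6 ee [ 0.5908 -0.1076  0.074 ] q6 -1.70 F [0.3 0.8 0.7] w 0.708
shift tool [-0.0037 -0.0041  0.039 ]
turn [0.001 0.004 0.022]
turn [-6.00e-03  1.00e-03 -3.12e+00]
```

```bash
python3 -m inch '-0.004 -0.004 0.01 0 0.004 0.022 75;0 0 0.018 0 0 0 75;0 0 0.01 0 0 0 75;0 0 0 0 0 0 75;0 0 0 0 0 0 75'
python3 -c "
from h import *
to([.594,-.1122,.035],np.radians(80.9))"
```

```text
time: 29.15
ee_pos: [0.5985, -0.1126, 0.039]
ee_rot: [0.004, 0.079, 0.997, -0.0]
force: [0.1, -0.3, 0.8]
grip_width: 0.703
t 29.1 ee [ 0.5985 -0.1126  0.039 ] q6 -1.68 F [ 0.1 -0.3  0.8] w 0.703
shift tool [ 0.0045 -0.0003  0.004 ]
turn [-0.     0.007  0.001]
turn [-0.012 -0.    -3.141]
```

```bash
python3 -m inch '0.0045 0 0.004 0 0.007 0 75;0 0 0 0 0 0 120;0 0 0 0 0 0 200;0 0 0 0 0 0 255;0 0 0 0 0 0 255;0 0 0 0 0 0 255;0 0 0 0 0 0 255'
python3 -c "
from h import *
to([.594,-.1122,.035],np.radians(80.9))"
python3 -m inch '0 0 -0.03 0 0 0 255;0 0 -0.04 0 0 0 255;0 0 -0.04 0 0 0 255;0 0 -0.04 0 0 0 255;0 0 0 0 0 -0.14 255;0 0 0 0 0 0 255'
python3 -c "
from h import *
to([.474,.2525,.15],np.radians(89))"
```

```text
time: 29.85
ee_pos: [0.5945, -0.1123, 0.0363]
ee_rot: [0.001, 0.079, 0.997, -0.0]
force: [0.2, 0.7, -0.6]
grip_width: 0.171
t 29.9 ee [ 0.5945 -0.1123  0.0363] q6 -1.68 F [ 0.2  0.7 -0.6] w 0.171
shift tool [0.0005 0.     0.0013]
turn [-0.     0.002  0.001]
turn [-3.000e-03 -1.000e-03 -3.141e+00]
time: 30.45
ee_pos: [0.5922, -0.1115, 0.1897]
ee_rot: [-0.002, 0.008, 1.0, 0.0]
force: [-0.0, 0.0, -1.9]
grip_width: 0.17
t 30.4 ee [ 0.5922 -0.1115  0.1897] q6 -1.83 F [-0.   0.  -1.9] w 0.170
shift tool [0.1236 0.3622 0.0404]
turn [ 0.001 -0.003  0.002]
turn [ 5.000e-03  1.000e-03 -3.139e+00]
```

```bash
python3 -m inch '0.0155 0.0455 0 0 0 0 255;0.0155 0.0455 0 0 0 0 255;0.0155 0.0455 0 0 0 0 255;0.0155 0.0455 0 0 0 0 255;0.0155 0.0455 0 0 0 0 255;0.0155 0.0455 0 0 0 0 255;0.0155 0.0455 0 0 0 0 255;0.0155 0.043 0 0 0 0 255;0 0 0 0 0 0 255;0 0 0 0 0 0 255'
python3 -c "
from h import *
to([.473,.2525,.085],np.radians(89))"
```

```text
time: 31.45
ee_pos: [0.4704, 0.2646, 0.1811]
ee_rot: [-0.007, 0.03, 1.0, -0.001]
force: [-0.5, -0.3, -0.8]
grip_width: 0.17
t 31.4 ee [0.4704 0.2646 0.1811] q6 -1.10 F [-0.5 -0.3 -0.8] w 0.170
shift tool [-0.0045 -0.0117  0.0961]
turn [-0.003 -0.013 -0.042]
turn [-0.02   0.004  3.1  ]
```

```bash
python3 -m inch '-0.004 -0.0115 0.03 -0.003 -0.013 -0.042 255;0 0 0.035 0 0 0 255;0 0 0.03 0 0 0 255;0 0 0 0 0 0 255;0 0 0 0 0 0 255'
python3 -c "
from h import *
to([.473,.2525,.075],np.radians(89))
d=cam('wrist','pics/w13.png')"
```

```text
time: 31.95
ee_pos: [0.475, 0.2479, 0.0829]
ee_rot: [0.0, 0.015, 1.0, -0.0]
force: [-0.1, -0.8, -0.1]
grip_width: 0.172
t 31.9 ee [0.475  0.2479 0.0829] q6 -1.15 F [-0.1 -0.8 -0.1] w 0.172
shift tool [0.0021 0.0045 0.0079]
turn [-0.001  0.    -0.013]
turn [0.000e+00 1.000e-03 3.129e+00]
```

View pics/w13.png

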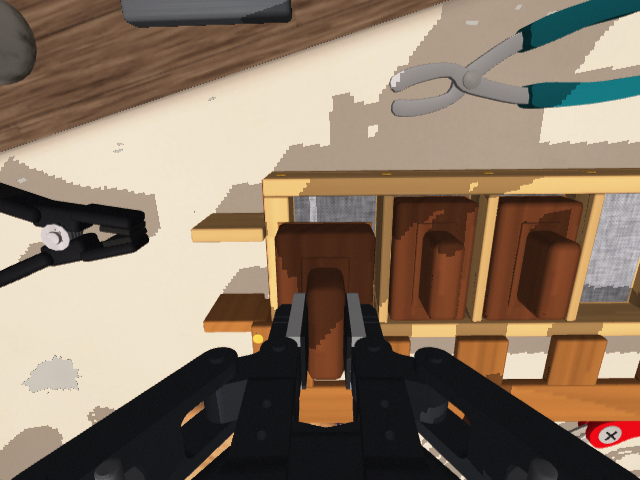

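Block 3 hovers over well 1, front edge at row 224, well on the right side still uncovered (needs +4 mm y).

```bash
python3 -m inch '0.003 0.0045 0 0 0 -0.013 255;0 0 0 0 0 0 255;0 0 0 0 0 0 255'
python3 -c "
from h import *
to([.472,.2525,.045],np.radians(89))"
```

```text
time: 32.3
ee_pos: [0.4745, 0.2533, 0.0873]
ee_rot: [0.003, 0.009, 1.0, 0.001]
force: [0.5, -0.3, -1.1]
grip_width: 0.17
t 32.3 ee [0.4745 0.2533 0.0873] q6 -1.16 F [ 0.5 -0.3 -1.1] w 0.170
shift tool [ 0.0027 -0.0009  0.0422]
turn [ 0.001  0.005 -0.   ]
turn [ 8.000e-03 -2.000e-03  3.141e+00]
```

```bash
python3 -m inch '0.002 -0.001 0.01 0 0.005 0 255;0 0 0.006 0 0 0 255;0 0 0 0 0 0 255'
python3 -c "
from h import *
to([.472,.2525,.045],np.radians(89))"
```

```text
time: 32.6
ee_pos: [0.4736, 0.2531, 0.0718]
ee_rot: [0.002, 0.009, 1.0, 0.001]
force: [-0.2, 0.2, -0.5]
grip_width: 0.173
t 32.6 ee [0.4736 0.2531 0.0718] q6 -1.16 F [-0.2  0.2 -0.5] w 0.173
shift tool [ 0.0016 -0.0007  0.0268]
turn [0.003 0.003 0.   ]
turn [-0.005  0.004 -3.141]
```

```bash
python3 -m inch '0.0015 -0.0007 0.01 0 0 0 255;0 0 0.008 0 0 0 255;0 0 0 0 0 0 255'
python3 -c "
from h import *
to([.472,.2525,.045],np.radians(89))"
```

```text
time: 32.9
ee_pos: [0.4707, 0.2532, 0.0566]
ee_rot: [0.0, 0.008, 1.0, 0.001]
force: [0.3, -0.2, -0.3]
grip_width: 0.173
t 32.9 ee [0.4707 0.2532 0.0566] q6 -1.16 F [ 0.3 -0.2 -0.3] w 0.173
shift tool [-0.0013 -0.0007  0.0116]
turn [0.003 0.    0.001]
turn [-0.     0.005 -3.141]
```

```bash
python3 -m inch '-0.001 0 0.008 0 0 0 255;0 0 0.004 0 0 0 255;0 0 0 0 0 0 255;0 0 0 0 0 0 165;0 0 0 0 0 0 165;0 0 0 0 0 0 165;0 0 -0.03 0 0 0 165;0 0 -0.045 0 0 0 165;0 0 -0.045 0 0 0 165;0 0 -0.04 0 0 0 165;0 0 0 0 0 0 165'
python3 - <<'E'
from h import *
to([.567,.338,.2],np.radians(89))
d=cam('wrist','pics/w14.png')
E
```

```text
time: 34.0
ee_pos: [0.4671, 0.2522, 0.2095]
ee_rot: [-0.007, 0.008, 1.0, -0.001]
force: [0.2, -0.1, 0.2]
grip_width: 0.351
t 34.0 ee [0.4671 0.2522 0.2095] q6 -1.16 F [ 0.2 -0.1  0.2] w 0.351
shift tool [-0.0987  0.0875  0.0079]
turn [-0.002 -0.014  0.001]
turn [ 2.30e-02 -3.00e-03 -3.14e+00]
```

View pics/w14.png

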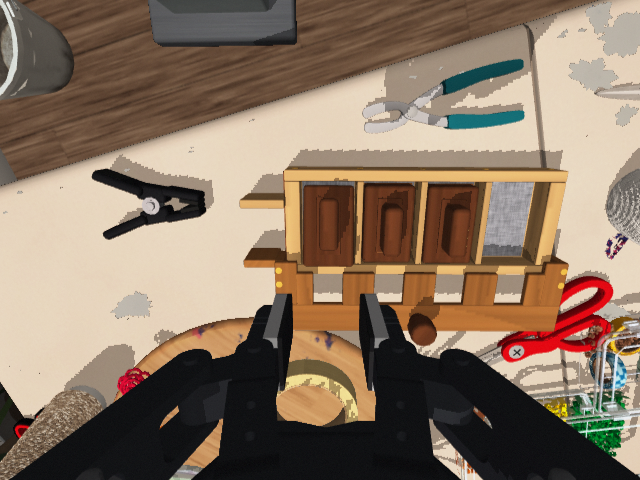

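All three blocks are flush in wells 1–3, knob at (424,330). Next: shut the gate.

```bash
python3 -m inch '-0.033 0.029 0 -0.002 -0.014 0 120;-0.033 0.029 0 0 0 0 120;-0.033 0.029 0 0 0 0 120;0 0 0 0 0 0 120;0 0 0 0 0 0 120'
python3 - <<'E'
from h import *
to([.567,.339,.1],np.radians(89))
E
```

```text
time: 34.55
ee_pos: [0.5637, 0.3367, 0.1888]
ee_rot: [-0.011, 0.009, 1.0, -0.005]
force: [-0.0, -1.2, 0.2]
grip_width: 0.528
t 34.5 ee [0.5637 0.3367 0.1888] q6 -1.09 F [-0.  -1.2  0.2] w 0.528
shift tool [-0.0051  0.0033  0.0887]
turn [-0.011 -0.022  0.   ]
turn [ 0.034 -0.017 -3.141]
```

```bash
python3 -m inch '-0.003 0.003 0.03 -0.011 -0.022 0 120;0 0 0.03 0 0 0 120;0 0 0.025 0 0 0 120;0 0 0 0 0 0 120'
python3 - <<'E'
from h import *
to([.5675,.339,.06],np.radians(89))
d=cam('wrist');im=d['img'];hsv=cv2.cvtColor(im,cv2.COLOR_RGB2HSV)
print(proj(d,[[.5675,.339,.076]]).round(0))
E
```

```text
time: 34.95
ee_pos: [0.5626, 0.3367, 0.0982]
ee_rot: [-0.001, 0.009, 1.0, -0.001]
force: [-0.9, -0.8, 0.0]
grip_width: 0.525
t 35.0 ee [0.5626 0.3367 0.0982] q6 -1.09 F [-0.9 -0.8  0. ] w 0.525
shift tool [-0.0049  0.0024  0.0382]
turn [-0.001 -0.002 -0.   ]
turn [-3.000e-03  2.000e-03  3.141e+00]
[[329. 298.]]
```

```bash
python3 -m inch '-0.005 0.0024 0.012 0 0 0 120;0 0 0.014 0 0 0 120;0 0 0.01 0 0 0 120;0 0 0 0 0 0 120'
python3 - <<'E'
from h import *
to([.5675,.339,.06],np.radians(89))
E
```

```text
time: 35.4
ee_pos: [0.5715, 0.3404, 0.0674]
ee_rot: [0.003, 0.009, 1.0, 0.002]
force: [-0.9, -0.9, 0.0]
grip_width: 0.53
t 35.4 ee [0.5715 0.3404 0.0674] q6 -1.09 F [-0.9 -0.9  0. ] w 0.530
shift tool [ 0.004  -0.0015  0.0074]
turn [ 0.003  0.007 -0.001]
turn [ 0.011 -0.005  3.141]
```

Close on the knob and slide shut (50 mm toward the robot = tool +x).

```bash
python3 -m inch '0.004 -0.001 0.005 0.003 0.007 0 120;0 0 0 0 0 0 200;0 0 0 0 0 0 255;0 0 0 0 0 0 255;0 0 0 0 0 0 255;0 0 0 0 0 0 255'
python3 -m inch '0.012 0 0 0 0 0 255;0.015 0 0 0 0 0 255;0.015 0 0 0 0 0 255;0 0 0 0 0 0 255'
python3 - <<'E'
from h import *
to([.5175,.339,.06],np.radians(89))
E
```

```text
time: 36.0
ee_pos: [0.568, 0.339, 0.0633]
ee_rot: [0.0, 0.009, 1.0, -0.0]
force: [0.4, -0.2, -2.4]
grip_width: 0.243
time: 36.4
ee_pos: [0.5505, 0.3393, 0.0652]
ee_rot: [0.026, 0.012, 1.0, 0.005]
force: [-1.6, 4.0, -7.9]
grip_width: 0.235
t 36.4 ee [0.5505 0.3393 0.0652] q6 -1.06 F [-1.6  4.  -7.9] w 0.235
shift tool [ 0.0332 -0.0011  0.0035]
turn [ 0.01   0.052 -0.006]
turn [ 0.081 -0.015  3.134]
```

```bash
python3 -m inch '0 0 0.001 0.01 0.05 0 255;0 0 0 0 0 0 255;0.004 0 0 0 0 0 255;0 0 0 0 0 0 255'
python3 - <<'E'
from h import *
to([.5175,.339,.06],np.radians(89))
d=cam('top','pics/t15.png');cam('scene','pics/s15.png')
E
```

```text
time: 36.8
ee_pos: [0.5478, 0.3395, 0.0654]
ee_rot: [0.002, 0.012, 1.0, 0.001]
force: [-1.6, -1.5, -0.6]
grip_width: 0.238
t 36.8 ee [0.5478 0.3395 0.0654] q6 -1.07 F [-1.6 -1.5 -0.6] w 0.238
shift tool [ 0.0303 -0.0012  0.0053]
turn [ 0.001  0.005 -0.007]
turn [ 8.000e-03 -2.000e-03  3.134e+00]
```

```bash
for i in 1 2; do python3 -m inch '0.008 0 0 0 0 0 255;0 0 0 0 0 0 255'; done
python3 - <<'E'
from h import *
to([.5175,.339,.06],np.radians(89))
E
```

```text
time: 37.1
ee_pos: [0.5388, 0.3396, 0.0654]
ee_rot: [0.003, 0.012, 1.0, 0.0]
force: [-1.8, -0.5, -1.2]
grip_width: 0.236
time: 37.3
ee_pos: [0.5297, 0.3398, 0.0654]
ee_rot: [0.003, 0.012, 1.0, 0.0]
force: [-1.6, -1.0, -0.8]
grip_width: 0.232
t 37.3 ee [0.5297 0.3398 0.0654] q6 -1.06 F [-1.6 -1.  -0.8] w 0.232
shift tool [ 0.0122 -0.0011  0.0053]
turn [ 0.001  0.005 -0.007]
turn [ 8.000e-03 -1.000e-03  3.135e+00]
```

```bash
python3 -m inch '0 0 0 0 0 0 120;0 0 0 0 0 0 120;0 0 0 0 0 0 120;0 0 -0.04 0 0 0 120;0 0 -0.045 0 0 0 120;0 0 -0.045 0 0 0 120;0 0 0 0 0 0 120'
python3 - <<'E'
from h import *
to([.5175,.339,.06],np.radians(89))
d=cam('wrist','pics/w16.png');im=d['img'];hsv=cv2.cvtColor(im,cv2.COLOR_RGB2HSV)
m=((hsv[...,2]<130)&(hsv[...,1]>120)&((hsv[...,0]<15)|(hsv[...,0]>172))&(im[...,0]>40)).astype(np.uint8)*255
for c in cv2.findContours(m,cv2.RETR_EXTERNAL,cv2.CHAIN_APPROX_NONE)[0]:
    if cv2.contourArea(c)>120:
        x,y,w,h=cv2.boundingRect(c);print((x,y,w,h),cv2.contourArea(c),ray(d,[(x+w/2,y+h/2)],.07).round(4))
print("knob shut/open px",proj(d,[[.5171,.339,.076],[.5675,.338,.076]]).round(0).tolist())
E
```

```text
time: 38.0
ee_pos: [0.528, 0.3399, 0.1986]
ee_rot: [0.001, 0.012, 1.0, 0.0]
force: [0.3, 0.2, 0.9]
grip_width: 0.532
t 38.0 ee [0.528  0.3399 0.1986] q6 -1.06 F [0.3 0.2 0.9] w 0.532
shift tool [ 0.0108 -0.0012  0.1386]
turn [ 0.     0.002 -0.006]
turn [ 0.004 -0.     3.136]
(275, 301, 70, 109) 190.5 [[0.6455 0.3238 0.07  ]]
(552, 291, 29, 12) 170.0 [[0.5922 0.544  0.07  ]]
(492, 280, 42, 16) 125.0 [[0.5827 0.4973 0.07  ]]
(93, 266, 85, 14) 127.0 [[0.5615 0.1821 0.07  ]]
(480, 233, 56, 41) 298.5 [[0.5515 0.4888 0.07  ]]
(427, 220, 111, 87) 633.0 [[0.5598 0.469  0.07  ]]
(311, 205, 65, 51) 1208.0 [[0.5288 0.3549 0.07  ]]
(410, 160, 81, 55) 122.5 [[0.4963 0.4373 0.07  ]]
(130, 112, 282, 104) 13010.5 [[0.4754 0.3009 0.07  ]]
knob shut/open px [[323.0, 219.0], [323.0, 279.0]]
```

Run:
```python
import cv2
im=cv2.imread('pics/w16.png');g=cv2.cvtColor(im,cv2.COLOR_BGR2HSV)[...,2][196:270:3,290:392:2]
for i,r in enumerate(g): print(196+3*i,''.join('#%+-. '[min(5,int(v)//35)] for v in r))
```

```text
196 ---++----................ .%+++++---++---+++.......
199 +++++++++-............... .%+%%+++-+++++++++.......
202 +++++++++-............... .+++++++++++++++++.......
205    .     .......................   ..     .-.......
208 .........-..........++----+................-.......
211 .........-........++++-----........................
214 ++++++++++.......+++++-+---++++++++++++++++........
217                ----------------        .           
220               -----------------                    
223               ---++-----------                     
226              .%%%%%%%%+------                      
229             +%%%%%%%%%%%----                       
232            .%%++---+++%%%-                         
235            %++-------++%%                          
238            +--------++-+%.                         
241            +-------+++++++                         
244  . .       +---------++-+.                         
247            .------+-++--+                          
250             --------+---                           
253               ++---+--.                            
256                                                    
259                                                    
262                                                    
265                                                    
268
```

```bash
python3 -c "
from h import *
d=cam('wrist');print(ray(d,[(330,241),(312,241),(348,241)],.076).round(4).tolist())
to([.535,.340,.06],np.radians(89))"
python3 -m inch '-0.008 0 0.03 0 0 0 120;0 0 0.04 0 0 0 120;0 0 0.035 0 0 0 120;0 0 0 0 0 0 120;0 0 0 0 0 0 120'
python3 -c "
from h import *
to([.535,.340,.06],np.radians(89))"
```

```text
[[0.5326, 0.343, 0.076], [0.5323, 0.329, 0.076], [0.5329, 0.357, 0.076]]
t 38.1 ee [0.5255 0.3385 0.192 ] q6 -1.06 F [ 0.6 -0.6 -0.8] w 0.527
shift tool [-0.0102  0.0023  0.132 ]
turn [-0.004 -0.005 -0.006]
turn [-0.008  0.006  3.136]
time: 38.6
ee_pos: [0.5313, 0.3368, 0.0797]
ee_rot: [-0.005, 0.012, 1.0, -0.003]
force: [-0.1, -0.7, 0.5]
grip_width: 0.529
t 38.6 ee [0.5313 0.3368 0.0797] q6 -1.06 F [-0.1 -0.7  0.5] w 0.529
shift tool [-0.0038  0.0034  0.0197]
turn [-0.006 -0.009 -0.006]
turn [-0.015  0.01   3.136]
```

```bash
python3 -m inch '-0.002 0.003 0.012 -0.006 -0.009 -0.006 120;0 0 0.012 0 0 0 120;0 0 0 0 0 0 120;0 0 0 0 0 0 120'
python3 -c "
from h import *
to([.533,.340,.056],np.radians(89))"
```

```text
time: 39.0
ee_pos: [0.5352, 0.3407, 0.0595]
ee_rot: [0.002, 0.009, 1.0, 0.001]
force: [1.0, 0.8, 0.2]
grip_width: 0.532
t 39.0 ee [0.5352 0.3407 0.0595] q6 -1.07 F [1.  0.8 0.2] w 0.532
shift tool [ 0.0022 -0.0008  0.0035]
turn [ 0.002  0.003 -0.   ]
turn [ 5.000e-03 -3.000e-03  3.142e+00]
```

```bash
python3 -m inch '0.001 -0.001 0.004 0 0 0 120;0 0 0 0 0 0 180;0 0 0 0 0 0 255;0 0 0 0 0 0 255;0 0 0 0 0 0 255;0 0 0 0 0 0 255;0 0 0 0 0 0 255'
for i in 1 2 3; do python3 -m inch '0.006 0 0 0 0 0 255;0 0 0 0 0 0 255'; done
python3 -c "
from h import *
to([.517,.340,.056],np.radians(89))"
```

```text
time: 39.7
ee_pos: [0.5356, 0.3396, 0.0581]
ee_rot: [0.003, 0.009, 1.0, 0.001]
force: [0.4, -0.5, -1.5]
grip_width: 0.251
time: 39.9
ee_pos: [0.5293, 0.3398, 0.0581]
ee_rot: [0.003, 0.009, 1.0, 0.001]
force: [-1.8, -0.9, -0.5]
grip_width: 0.248
time: 40.1
ee_pos: [0.5225, 0.3399, 0.0582]
ee_rot: [0.003, 0.009, 1.0, 0.001]
force: [-1.9, 0.3, -0.2]
grip_width: 0.254
time: 40.3
ee_pos: [0.5157, 0.3401, 0.0581]
ee_rot: [0.003, 0.009, 1.0, 0.001]
force: [-2.0, -0.9, 0.0]
grip_width: 0.249
t 40.3 ee [0.5157 0.3401 0.0581] q6 -1.05 F [-2.  -0.9  0. ] w 0.249
shift tool [-0.0013 -0.      0.0021]
turn [ 0.002  0.006 -0.   ]
turn [ 9.000e-03 -3.000e-03  3.141e+00]
```

Gate slides freely at ~2 N; push to the stop.

```bash
for i in 1 2 3; do python3 -m inch '0.005 0 0 0 0 0 255;0 0 0 0 0 0 255'; done
python3 -c "
from h import *
to([.517,.340,.056],np.radians(89))"
```

```text
time: 40.5
ee_pos: [0.5153, 0.34, 0.0582]
ee_rot: [0.008, 0.009, 1.0, 0.002]
force: [-1.9, 0.8, -2.2]
grip_width: 0.247
time: 40.7
ee_pos: [0.5155, 0.34, 0.0581]
ee_rot: [0.014, 0.01, 1.0, 0.003]
force: [-2.2, 0.4, -1.7]
grip_width: 0.247
time: 40.9
ee_pos: [0.5154, 0.3401, 0.0582]
ee_rot: [0.019, 0.01, 1.0, 0.004]
force: [-1.8, 1.3, -2.4]
grip_width: 0.249
t 40.9 ee [0.5154 0.3401 0.0582] q6 -1.04 F [-1.8  1.3 -2.4] w 0.249
shift tool [-0.0015 -0.0001  0.0022]
turn [ 0.008  0.038 -0.003]
turn [ 0.059 -0.013  3.138]
```

```bash
python3 -m inch '0 0 0 0 0 0 120;0 0 0 0 0 0 120;0 0 0 0 0 0 120;0 0 -0.03 0 0.038 0 60;0 0 -0.045 0 0 0 0;0 0 -0.045 0 0 0 0;0 0 -0.02 0 0 0 0;0 0 0 0 0 0 0;0 -0.05 0 0 0 0 0;0 -0.05 0 0 0 0 0;0 -0.05 0 0 0 0 0;0 -0.05 0 0 0 0 0'
python3 - <<'E'
from h import *
to([.4513,.0498,.2],np.radians(-1.5))
d=cam('wrist','pics/w17.png');print(proj(d,[[.4554,.1873,.04],[.517,.339,.076],[.4554,.0873,.026],[.452,.092,.026]]).round(0).tolist())
cv2.imwrite('pics/w17.png',d['img'][:,:,::-1])
E
```

```text
time: 42.1
ee_pos: [0.5051, 0.1412, 0.1975]
ee_rot: [-0.005, 0.004, 1.0, 0.004]
force: [0.9, -0.1, 0.2]
grip_width: 0.999
t 42.1 ee [0.5051 0.1412 0.1975] q6 -1.40 F [ 0.9 -0.1  0.2] w 0.999
shift tool [ 0.0531 -0.0918 -0.0027]
turn [-0.002 -0.015  1.59 ]
turn [ 0.015 -0.002 -1.552]
[[378.0, 165.0], [573.0, 247.0], [261.0, 164.0], [266.0, 160.0]]
```

View pics/w17.png

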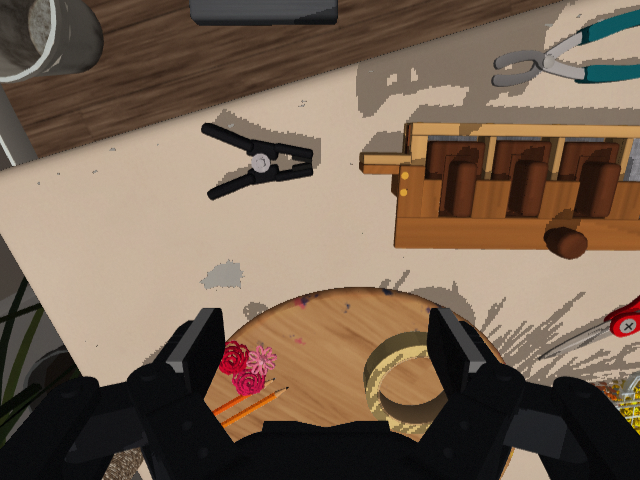

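Gate shut with the ears face to face (free end ≈(362,163)); clamp pivot at (261,162), jaw tips (312,153)/(311,171), handle ends (204,128)/(211,194).

Run:
```python
from h import *
d=cam('wrist')
P=ray(d,[(261,162),(311,162),(207.5,161)],.026)
print("pivot,jaw,handle mid",P.round(4).tolist(),"axis deg",np.degrees(np.arctan2(*(P[1]-P[2])[[1,0]])).round(1))
print("handle ends",ray(d,[(204,128),(211,194)],.026).round(4).tolist())
print("ear free end",ray(d,[(361,154),(362,173)],.04).round(4).tolist())
im=d['img'];g=im.max(2);m=((g<75)).astype(np.uint8)*255;k=np.zeros_like(m);k[110:215,190:330]=m[110:215,190:330]
c=max(cv2.findContours(k,0,1)[0],key=cv2.contourArea);M=cv2.moments(c);print("blob",cv2.contourArea(c),cv2.boundingRect(c),ray(d,[(M['m10']/M['m00'],M['m01']/M['m00'])],.02))
```

```text
pivot,jaw,handle mid [[0.4531, 0.08, 0.026], [0.4536, 0.1234, 0.026], [0.4517, 0.0337, 0.026]] axis deg 88.8
handle ends [[0.4245, 0.0337, 0.026], [0.4805, 0.0336, 0.026]]
ear free end [[0.4465, 0.1654, 0.04], [0.462, 0.1665, 0.04]]
blob 2534.0 (210, 124, 112, 76) [[0.45259621 0.085066   0.02      ]]
```

```bash
python3 -m inch '0 0 0 0 -0.015 0.145 0;0 0 0 0 0 0.145 0;0 0 0 0 0 0.145 0;0 0 0 0 0 0.145 0;0 0 0 0 0 0.145 0;0 0 0 0 0 0.145 0;0 0 0 0 0 0.145 0;0 0 0 0 0 0.145 0;0 0 0 0 0 0.145 0;0 0 0 0 0 0.145 0;0 0 0 0 0 0.14 0;0 0 0 0 0 0 0'
python3 -m inch '-0.033 -0.0175 0.01 0 0 0 0;-0.033 -0.0175 0.01 0 0 0 0;-0.033 -0.0175 0.01 0 0 0 0;0 0 0 0 0 0 0;0 0 0 0 0 0 0'
cat > cl.py <<'E'
from h import *
to([.4524,.045,.2],np.radians(-1.2))
d=cam('wrist','pics/w18.png');im=d['img'];hsv=cv2.cvtColor(im,cv2.COLOR_RGB2HSV)
m=(hsv[...,2]<60).astype(np.uint8)*255;k=np.zeros_like(m);k[60:300,240:400]=m[60:300,240:400]
c=max(cv2.findContours(k,0,1)[0],key=cv2.contourArea);x,y,w,h=cv2.boundingRect(c);print((x,y,w,h))
h_=[tuple(p[0]) for p in c];L=min(h_,key=lambda p:p[0]);Rr=max(h_,key=lambda p:p[0]);B=ray(d,[(x+w/2,y),(x+w/2,y+h),L,Rr],.02);print("jaw tip, handle end, left, right",B.round(4).tolist())
q=((hsv[...,2]>125)&(hsv[...,1]<40)).astype(np.uint8)*255
n,lab,st,ce=cv2.connectedComponentsWithStats(q[y:y+h,x:x+w])
for i in range(1,n):
    if st[i,4]>40: print("bright",st[i],ray(d,[ce[i]+[x,y]],.028).round(4).tolist())
g=hsv[...,2][y-6:y+h+8:4,x-10:x+w+10:2]
for r in g: print(''.join('#%+-. '[min(5,int(v)//42)] for v in r))
E
python3 cl.py
```

```text
time: 43.4
ee_pos: [0.4962, 0.1395, 0.1798]
ee_rot: [-0.008, 0.738, 0.675, -0.005]
force: [0.3, 0.5, -0.6]
grip_width: 1.0
time: 43.9
ee_pos: [0.4307, 0.0449, 0.1448]
ee_rot: [-0.01, 0.729, 0.684, -0.007]
force: [-0.1, 0.2, 0.2]
grip_width: 1.002
t 43.9 ee [0.4307 0.0449 0.1448] q6 0.04 F [-0.1  0.2  0.2] w 1.002
shift tool [ 0.0017  0.0203 -0.0557]
turn [-0.024 -0.004 -0.043]
turn [-0.007  0.038  3.099]
(317, 114, 83, 130)
jaw tip, handle end, left, right [[0.457, 0.1322, 0.02], [0.4536, 0.035, 0.02], [0.4211, 0.0435, 0.02], [0.4856, 0.0374, 0.02]]
bright [ 30  55  22  23 392] [[0.4541, 0.087, 0.028]]
          -----------------                         
          -------------------                       
         --------%###%%%+%#######                   
          -------################                   
          ------%#######+########+                  
         -------########-#########                  
        --------########-+########                  
         ------+#######+--########%                 
        -------%#######---%########                 
        -----
[... 670 characters left out ...]
     
  ----------#######+-       ----#######-            
   --------+######.          ----#######            
  ---------######%           -----#######           
 ---------#######              ----#######          
-----..--#######               -----#######         
------.-+######-                ----+#######        
--------#######                  ----%######+       
-.-----#######                     .--#######       
.  ---%######.                       .-#######      
..   -######+                           #######     
...  #######                             #######    
-..  ######                               %##%-     
-...   .++                                          
+-...
```

Clamp pivot (0.454,0.087), axis ≈89°, so grip centre ≈(0.4536,0.045).

```bash
python3 -m inch '0.0015 0.02 0 -0.024 -0.004 -0.043 0;0 0 0.02 0 0 0 0;0 0 0.035 0 0 0 0;0 0 0 0 0 0 0;0 0 0 0 0 0 0'
python3 -c "
from h import *
to([.4536,.0455,.01],np.radians(-1))"
```

```text
time: 44.45
ee_pos: [0.4561, 0.0496, 0.0911]
ee_rot: [0.002, 0.709, 0.705, 0.003]
force: [0.2, -0.1, 0.3]
grip_width: 0.997
t 44.5 ee [0.4561 0.0496 0.0911] q6 0.00 F [ 0.2 -0.1  0.3] w 0.997
shift tool [-0.0042 -0.003   0.0811]
turn [ 0.006 -0.002  0.012]
turn [ 2.00e-03  9.00e-03 -3.13e+00]
```

```bash
python3 -m inch '-0.004 -0.003 0.03 0.006 -0.002 0.012 0;0 0 0.025 0 0 0 0;0 0 0 0 0 0 0;0 0 0 0 0 0 0'
python3 -c "
from h import *
to([.4536,.0455,.01],np.radians(-1))"
```

```text
time: 44.85
ee_pos: [0.4592, 0.0473, 0.0425]
ee_rot: [0.003, 0.712, 0.702, 0.003]
force: [-0.4, -1.1, 0.2]
grip_width: 1.001
t 44.9 ee [0.4592 0.0473 0.0425] q6 0.00 F [-0.4 -1.1  0.2] w 1.001
shift tool [-0.0018 -0.0058  0.0325]
turn [0.009 0.    0.004]
turn [-0.     0.014 -3.138]
```

```bash
python3 -m inch '-0.0018 -0.0058 0 0.009 0 0.004 0;0 0 0 0 0 0 0;0 -0.001 0.014 0 0 0 0;0 -0.001 0.01 0 0 0 0;0 0 0 0 0 0 0'
python3 -c "
from h import *
to([.4536,.0455,.01],np.radians(-1))"
```

```text
time: 45.35
ee_pos: [0.455, 0.0457, 0.0226]
ee_rot: [0.003, 0.713, 0.701, 0.003]
force: [-0.1, -0.4, 0.0]
grip_width: 1.003
t 45.4 ee [0.455  0.0457 0.0226] q6 0.00 F [-0.1 -0.4  0. ] w 1.003
shift tool [-0.0002 -0.0015  0.0126]
turn [ 0.008 -0.     0.   ]
turn [ 0.     0.012 -3.141]
```

```bash
python3 -m inch '0 -0.0015 0.012 0.008 0 0 0;0 0 0.002 0 0 0 0;0 0 0 0 0 0 60;0 0 0 0 0 0 120;0 0 0 0 0 0 200;0 0 0 0 0 0 255;0 0 0 0 0 0 255;0 0 0 0 0 0 255;0 0 0 0 0 0 255'
python3 -c "
from h import *
to([.4536,.0455,.009],np.radians(-1))
cam('wrist','pics/w19.png')
im=cv2.imread('pics/w19.png');g=cv2.cvtColor(im,cv2.COLOR_BGR2HSV)[...,2][20:240:6,250:400:3]
for i,r in enumerate(g): print(20+6*i,''.join('#%+-. '[min(5,int(v)//42)] for v in r))"
```

```text
time: 46.25
ee_pos: [0.4574, 0.0447, 0.0114]
ee_rot: [0.002, 0.713, 0.701, 0.001]
force: [-0.4, -0.6, -1.9]
grip_width: 0.293
t 46.2 ee [0.4574 0.0447 0.0114] q6 0.00 F [-0.4 -0.6 -1.9] w 0.293
shift tool [ 0.0007 -0.0038  0.0023]
turn [0.005 0.002 0.001]
turn [-2.000e-03  8.000e-03 -3.141e+00]
20              .                                    
26                                                   
32                                                   
38                                                   
44                                                   
50                                                   
56                                                   
62                                                   
68                                                   
74                                                   
80 -----                           ----              
86 -------                        --------           
92 ----------                     ----------         
98 -------####.                   ------------###.   
104 -############                 -----------###
[... 506 characters left out ...]
-----+########-------------------------#########  
170 ------#########-----------------------#########.  
176 ------%########-----------------------#########   
182 -------##############%---------###############    
188 -------%##############---++----###############    
194 --------##############%-.... .###############     
200 ----------##########% ...       +##########       
206 ----------#########.    +.  +    %#########       
212 -----------########...-..     ... ########        
218 -----------########--.-..  . ....-########        
224 ------------########+--....    .-########         
230 ---.--------##########+-- ..  .#########%         
236 -------------############--%############
```

```bash
python3 -c "
from h import *
d=cam('wrist');print(proj(d,[[.4550,.172,.015],[.4545,.187,.015],[.4550,.12,.015],[.4650,.12,.015],[.4574,.12,.015]]).round(0).tolist())"
python3 -m inch '0 0 -0.005 0.004 0 0 255;0 0 0 0 0 0 255;0.02 0 0 0 0 0 255;0 0 0 0 0 0 255'
python3 -c "
from h import *
to([.4574,.113,.012],np.radians(-1))
d=cam('wrist','pics/w20.png');print(proj(d,[[.4550,.172,.04],[.4545,.187,.04],[.4550,.12,.015],[.4650,.12,.015],[.4574,.12,.015]]).round(0).tolist())
im=cv2.imread('pics/w20.png');g=cv2.cvtColor(im,cv2.COLOR_BGR2HSV)[...,2][0:200:6,250:400:3]
for i,r in enumerate(g): print(6*i,''.join('#%+-. '[min(5,int(v)//42)] for v in r))"
```

```text
[[311.0, -23.0], [308.0, -79.0], [315.0, 140.0], [342.0, 140.0], [321.0, 140.0]]
time: 46.75
ee_pos: [0.4568, 0.0649, 0.016]
ee_rot: [0.0, 0.713, 0.701, -0.001]
force: [-0.6, 0.2, -1.1]
grip_width: 0.292
t 46.8 ee [0.4568 0.0649 0.016 ] q6 0.05 F [-0.6  0.2 -1.1] w 0.292
shift tool [ 0.0481 -0.0003  0.0039]
turn [-0.001  0.002 -0.   ]
turn [3.000e-03 2.000e-03 3.141e+00]
[[311.0, 31.0], [308.0, -30.0], [318.0, 191.0], [342.0, 191.0], [323.0, 191.0]]
0 -----------+        +-.......-                    
6   ---------+        +-.......-                    
12     -------+        +-.......-                    
18       ------........+--------+                    
24          ---+++++++++%%%%%%%+.                    
30            --++++++++%%%%%%%+                     
36              -%+++++++%%%%%%+                     
42                +++++++%%%%%%+                     
48                                                   
54                                                   
60                                                   
66                         -                         

[... 498 characters left out ...]
##########-              ----------###########
132 ---############              ---------%###########
138 ---%###########              ---------############
144 ----###########+            ---------%############
150 ----#########              -------------######### 
156 -----#########-----   -----------------%######### 
162 -----#########-------------------------#########  
168 ------########%-----------------------#########+  
174 ------#########-----------------------#########   
180 -------##############-----------#####%########.   
186 -------###############---------###############    
192 --------##############+%+...-%+##############     
198 ---------+###########...   .   .###########%
```

Jaws are ~3.5 mm off the ears' centreline toward +x (ears at col 316, jaw mid col 331); correct and slide on.

```bash
python3 -m inch '0 -0.004 0 0 0 0 255;0 0 0 0 0 0 255;0.012 0 0 0 0 0 255;0 0 0 0 0 0 255'
python3 -c "
from h import *
to([.4533,.113,.014],np.radians(-1))
d=cam('wrist','pics/w21.png');
im=cv2.imread('pics/w21.png');g=cv2.cvtColor(im,cv2.COLOR_BGR2HSV)[...,2][0:200:6,250:420:3]
for i,r in enumerate(g): print(6*i,''.join('#%+-. '[min(5,int(v)//42)] for v in r))"
```

```text
time: 47.2
ee_pos: [0.4522, 0.0756, 0.0157]
ee_rot: [0.0, 0.713, 0.701, -0.002]
force: [-0.9, 0.3, -1.0]
grip_width: 0.296
t 47.2 ee [0.4522 0.0756 0.0157] q6 0.08 F [-0.9  0.3 -1. ] w 0.296
shift tool [0.0374 0.0004 0.0016]
turn [-0.002  0.003 -0.001]
turn [4.000e-03 3.000e-03 3.141e+00]
0     -------------.       .-........                      
6   ---------------.       .-........                      
12    --------------.       .-........                      
18    --------------.       .-........                      
24     -------------.       .-........                      
30     -------------.       .-........                      
36     ..-----------.       .-........                      
42        ..--------.       .-........                      
48          . ------.       .-........                      
54              ----.       .-.......-                      
60                ----++----+%+++++%+                       
66                  -++++++++%%%%%%%-                       
72 ---                +++++++%%%%%%+                        
78 ----            
[... 565 characters left out ...]
   .--------%############      
138 ---%###########             ----------############       
144 .---###########+            .--------%############       
150 ----#########                -----------#########        
156 -----#########  ---    ----------------%#########        
162 -----#########-------------------------#########         
168 ------########%-----------------------%########+         
174 ------#########-----------------------#########          
180 -------##############-.---------#####%########.          
186 -------###############---------###############           
192 --------##############+%+...-%+##############            
198 ---------+###########.         .###########%
```

Aligned now (ears idx 27, jaw mid idx 27). Slide the last 36 mm over the ears.

```bash
python3 -m inch '0.012 0 0 0 0 0 255;0.012 0 0 0 0 0 255;0 0 0 0 0 0 255;0.008 0 0 0 0 0 255;0 0 0 0 0 0 255'
python3 -c "
from h import *
to([.4530,.112,.012],np.radians(-1))
d=cam('wrist','pics/w22.png');print(proj(d,[[.4545,.1875,.04]]).round())
im=cv2.imread('pics/w22.png');g=cv2.cvtColor(im,cv2.COLOR_BGR2HSV)[...,2][0:240:6,250:420:3]
for i,r in enumerate(g): print(6*i,''.join('#%+-. '[min(5,int(v)//42)] for v in r))"
```

```text
time: 47.75
ee_pos: [0.453, 0.1104, 0.0156]
ee_rot: [0.0, 0.713, 0.701, -0.002]
force: [-0.2, 0.1, -1.0]
grip_width: 0.293
t 47.8 ee [0.453  0.1104 0.0156] q6 0.15 F [-0.2  0.1 -1. ] w 0.293
shift tool [ 0.0016 -0.      0.0036]
turn [-0.002  0.003  0.001]
turn [-5.000e-03 -3.000e-03 -3.141e+00]
[[325. 137.]]
0                     ------+-.............................
6                     ------+-.............................
12 .                   ------+-.............................
18 .                    -----+-.............................
24 .                    -----+-.............................
30 -                    -----+-.............................
36 +                     ----+-.............................
42 +.             -----------+-.............................
48 +-++++++++++++%%%-     --++-......  ............+-.  ....
54 +++++++++++%%%%%%-     --++-....       ..........      ..
60 ++++++%%%%%%%%%%%-     --++-....       .........        .
66      -------------      -++-....       .........-      ..
72     --------------      -++------------------------------
[... 953 characters left out ...]
   .-.......----#########+         
174 ------#########---.      --.......----#########          
180 -------##############-------.---##############.          
186 -------###############---------###############           
192 --------##############+%+.-.-%+##############            
198 ---------+###########..... .   .###########%             
204 ----------##########.  -.%++     ##########              
210 ----------+########.   -..  .+....########.              
216 -----------########-..-..  .  ....########               
222 -----------%########--... ....   ########                
228 ------------#########+---......-#########                
234 ------------%############--+############
```

Ears sit centred between the pads. Lower to the table and release.

```bash
python3 -m inch '0 0 0.004 0 0 0 255;0 0 0 0 0 0 255;0 0 0 0 0 0 200;0 0 0 0 0 0 140;0 0 0 0 0 0 80;0 0 0 0 0 0 0;0 0 0 0 0 0 0;0 0 0 0 0 0 0;0 0 0 0 0 0 0'
python3 -c "
from h import *
to([.4530,.112,.012],np.radians(-1))"
python3 -m inch '0 0 -0.02 0 0 0 0;0 0 -0.04 0 0 0 0;0 0 -0.045 0 0 0 0;0 0 -0.04 0 0 0 0;0 0 0 0 0 0 0;-0.02 0 0 0 0 0 0;0 0 0 0 0 0 0'
python3 - <<'E'
from h import *
to([.4530,.112,.2],np.radians(-1))
d=cam('wrist','pics/w23.png');hsv=cv2.cvtColor(d['img'],cv2.COLOR_RGB2HSV)
print(proj(d,[[.4545,.1875,.04],[.4545,.1525,.028],[.517,.339,.076],[.4536,.110,.02]]).round().tolist())
g=hsv[...,2][100:290:5,260:400:2]
for i,r in enumerate(g): print(100+5*i,''.join('#%+-. '[min(5,int(v)//42)] for v in r))
q=((hsv[...,2]>125)&(hsv[...,1]<40)).astype(np.uint8)[100:300,270:380]
n,lab,st,ce=cv2.connectedComponentsWithStats(q)
for i in range(1,n):
    if st[i,4]>60: print("bright",st[i],ray(d,[ce[i]+[270,100]],.028).round(4).tolist())
E
```

```text
time: 48.7
ee_pos: [0.4533, 0.1091, 0.0114]
ee_rot: [0.001, 0.713, 0.701, -0.002]
force: [0.1, -0.2, 0.4]
grip_width: 1.004
t 48.7 ee [0.4533 0.1091 0.0114] q6 0.15 F [ 0.1 -0.2  0.4] w 1.004
shift tool [ 0.0029 -0.0003 -0.0006]
turn [-0.001  0.004 -0.   ]
turn [6.000e-03 2.000e-03 3.141e+00]
time: 49.4
ee_pos: [0.4523, 0.0894, 0.1617]
ee_rot: [0.001, 0.713, 0.701, -0.002]
force: [1.6, 0.5, 1.1]
grip_width: 1.003
t 49.4 ee [0.4523 0.0894 0.1617] q6 0.10 F [1.6 0.5 1.1] w 1.003
shift tool [ 0.0224  0.0003 -0.0383]
turn [-0.002  0.004  0.001]
turn [-0.006 -0.004 -3.141]
[[326.0, 98.0], [327.0, 149.0], [457.0, -265.0], [327.0, 202.0]]
100 -------------- .-----#######-    .-....+######%                       
105 -------------  ------#######-    .-....%######+                       
110 -------------- ------#######-    .-....%######+                       
115 --------------  -----#####%--    .-....+-#####-                       
120 --------------- -----#####%   -----------#####.                       
125 --------------   ----######--------------#####                        
130 ------
[... 1744 characters left out ...]
                                             
250 ++++++-...                                                            
255 +++++++-...      .                                                    
260 ++%%++++-...                                                          
265 +++%%++++-...                                                         
270 ++++%%+++%-...                                                        
275 +++++%%++%%-..                                                        
280 ++++++%%++%+-..                                                       
285 +++++++%%++%+-..                                                      
bright [ 46  35  22  23 374] [[0.4542, 0.1548, 0.028]]
```

Clipped: pivot at (0.4542,0.1548), so the jaw centre is at y ≈ 0.190 against the ears at 0.188, with both arms against the ears. The robot is clear; handing in.

```bash
python3 -c "
from h import *
to([.45,.09,.16]);print(robot.hand_in())"
```

```text
t 49.5 ee [0.452  0.0903 0.1614] q6 0.11 F [-0.  -0.5 -0.3] w 1.001
shift tool [-0.0003 -0.002   0.0014]
the job is handed in; nothing more can be done
None
```

The job is handed in at about 49.5 s. The three blocks on the table sit in wells 1–3, the gate is shut, and the spring clamp is back on both ears. Only three blocks were present, and no verdict was reported.

**Last checks**
- **Blocks:** all three looked flush and handle-up in the last view of the wells with the gate open. I did not measure their final distances from the well points.
- **Gate:** it reached its end stop with the tool at x ≈ 0.515 m, against a shut knob position of about 0.517 m. The ears lay face to face in the picture taken just after.
- **Clamp:** the jaw centre is about 2 mm from the ears' middle, with both arms against the ears. I could not measure the clamp angle or pinch force directly. This check came from a brightness map of the wrist picture, because I had used all 16 viewed pictures.
- **Robot:** it is about 16 cm above the table with the gripper open, touching nothing.

**What went wrong or disagreed**
- **Knob slip:** the grip slipped on the knob partway through shutting the gate, so I gripped it again and finished.
- **Shallow grasp:** the first grasp on block 1 was too shallow, and I redid it.
- **Ear position:** estimates from different views differed by about 2–3 mm across the ears and up to 7 mm along them. I lined the jaws up by the close wrist view.

I never went near the cone, the hole punch or the scissors, but I did not measure their positions again at the end.

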